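Load the hand press, release its catch and hold the lever down

ROBOT

A 6-joint arm with a two-finger parallel gripper is mounted at the origin on a cart in front of the work surface, level with it; the furniture and walls round the work are solid. World frame = base frame: x ahead of the robot, y to its left, z up, the work surface at z = 0. Lengths are in m, angles in rad, forces in N, time in s.
With the tool pointing down it reaches from about 0.3 to 0.875 m from the base axis. Payload 6.4 kg.
Tool frame: the origin (TCP) lies at the very end of the fingers, on their centre line; the grasp point (between the pads) lies tcp_to_grasp behind it (tcp_to_grasp is the distance from the TCP to the grasp point, in m); z points along the fingers, y is the direction in which the jaws open and shut (so a half turn about z gives the same grasp; the last joint's range is limited). The gripper opens to 85 mm and grips with 20 to 120 N. Pads are 22 mm wide; open, the fingers measure 114 mm over their backs; the gripper's body (76 mm by 85 mm) begins 54 mm behind the grasp point. The pads swing forward as they close: fully open they stand 13 mm farther back than shut.
Start: joints at [0.9, 0.181, 1.607, -0, 1.354, -0.206], TCP at [0.258, 0.514, 0.231] pointing down, gripper open.
Joint ranges: [-2.99, 2.99], [-0.89, 2.07], [0.3, 2.58], [-1.14, 4.28], [0, 2.63], [-3.12, 3.12]. Speed limits (rad/s): [2.57, 2.57, 3.01, 3.14, 3.14, 3.14].

INTERFACE

Orientations are given as a unit quaternion [w, x, y, z].
In Python, from bench import get_obs, camera, hand_in, tcp_to_grasp gives the robot as it stands.
- The arm moves only by the shell command python3 -m inch 'ROWS' [OPENING]. ROWS is JSON, a list of rows, each an object with "delta_pos": the shift along the tool's x, y, z in cm, a list of three; "rotation": the turn, a rotation vector about the tool's x, y, z in rad, a list of three. In form: [{"delta_pos": [x, y, z], "rotation": [rx, ry, rz]}, ...]. A call has 1 to 10 rows; each row shifts and turns the commanded pose from where the row before left it, along the tool's axes as they then stand; what a row does not reach is not made up. A row lasts 1/10 s, in which the tool goes at most 50 mm and 8.59 degrees, less where a joint would pass 70% of its speed; a pose out of reach is approached as far as the arm can. A call is refused whole if a number of a shift passes 5 or a number of a turn 0.15, either way. A call with a gripper value outside its range is refused whole. OPENING is the finger opening in cm, from 0 to 8.54, set as the call begins (- or left out, the last holds). The fingers move at their own pace and stop on an object; the grip force is fixed at half the most. Time passes only in rows, so rows that do not move let the fingers close. It gives the time, the measured TCP pose, the force and the opening at its end, in the units of the state.
- get_obs(): the state, without advancing time (a new reading comes with each control period).
- camera(name): name is "side" or "top"; returns a dict with "color" (420x560x3 uint8, red, green, blue), "vfov" (degrees; the focal length in pixels is half the picture's height over the tangent of half this angle, whatever the lens; pixels are square), "cx", "cy" (the principal point, pixels), "k1" (the pictures are not rectified: a ray, as slopes to the right and down, at radius r is drawn at 1 + k1 r^2 times it, then the intrinsics apply), "eye" and "orientation" of the camera in the world. Camera axes: x right, y down, z forward; pixel columns grow to the right and rows downward; lengths in m; the calibration is good to about 2 mm. A picture is of the moment at which its call begins. There is no depth.
- hand_in(): hands the job in, once; it reports no verdict.
The state is a dict: "time_s": time; "q": joint angles; "dq": joint speeds; "joint_efforts": joint torques, N m; "eef_pos": TCP position; "eef_rot": TCP orientation; "wrist_force": force on the tool from outside, world axes, zero at the start; "torque": the same for the moment, N m; "opening": opening from 0.0 (shut) to 1.0 (fully open).
Only numpy, scipy, OpenCV 4.12 (cv2) and the standard library are available. Lean on these libraries where they do the work, as an engineer would, in place of code of your own. Each camera call takes 0.05 s, during which the arm holds its last target.

TASK

Lift the top cup, the one with the steel watch case in it, off the nested pile and seat it upright in the ring on the bed of the hand press, and let go of it. Then flip the safety catch up and over past upright, and after that pull the press lever by its handle all the way down towards the front until it stops, so that the rubber pad clamps the watch case; finish while still holding the lever there. Leave the rest of the pile and the other things on the bench where they stand.

Things in the scene. Friction and masses are not known exactly. Their poses are not given: they have to be found in the camera images.
- cup_top: the top one of three nested grey casing cups, to be moved (about 70 g). Round about its z axis: a foot 34 mm across and 8 mm high (bevelled to 27 mm at its underside), above it the body, 46 mm across, from z = 8 to z = 26 mm; a steel watch case 35 mm across fills it and stands up to z = 30 mm. Origin: centre of the foot's underside; fingertips under z = 8 mm would catch the cup below
- cup_mid: the cup nested under it, the same but empty: its mouth is a recess 40 mm across and 7 mm deep (floor at z = 19 mm), in which the foot of the cup above stands loosely (3 mm play all round). Stays
- cup_low: the lowest cup, the same as cup_mid, standing on the bench. Stays
- press: fixed hand press, grey base 165 x 216 x 12 mm. Origin: on the bench under the seat's centre; x points from the seat to the shaft behind it, y left, z up. The shaft (along y, at x = 90, z = 70 mm) carries as one rigid part: the clamp arm (y = 0, stands up behind the seat when open, top 170 mm above the bench), the lever (y = -95) and a stop finger (y = 95). Base: x -46 to 119, y -118 to 98 mm
- seat (a point): centre of the seat floor, 16 mm above the bench: a steel ring, inside 40 mm and outside 52 mm across, 7 mm high above that floor, for the cup's foot (3 mm play all round). A seated cup has its origin here
- handle: black handle of the lever: a barrel 26 mm across and 30 mm long, lying along the press's y axis; origin at its centre, 120 mm from the shaft's axis. It may be pinched across its two end faces; it revolves freely on the lever, so the tool need not tilt
- lever_hinge (a point): point on the shaft's axis in the plane of the lever (the centre of the handle's arc; the axis is the press's y)
- lever (a joint): angle of the lever, rad: 0 = open, leaning 0.8 rad back from upright; grows as the handle is pulled up and over to the front; stop at 1.70, leaning 0.9 rad forward, the clamp arm level over the seat. A spring drives it back to 0 when let go; the handle needs about 10 N near the stop. With the catch down it is blocked within about 0.1 rad of 0
- pad: spring-loaded rubber pad, 20 mm across, under the end of the clamp arm; origin on the clamp arm's centre line, 90 mm from the shaft. With the cup seated it meets the watch case at about 0.09 rad before the lever's stop and then presses with 2 to 5 N
- catch (a joint): angle of the safety catch, rad: 0 to 0.25 at the start = down, its bar level in front of the stop finger, blocking the shaft; grows as the free (left) end is lifted up and over to the right; 1.57 = upright, stop at 1.90. Light friction (about 1 N at the grip) holds it where it is left
- catch_grip (a point): centre of the catch's grip: a black barrel 14 mm across and 26 mm long, lying along the press's x axis at the free end of the bar, 62 mm from the catch's hinge; about 92 mm above the bench when down. It may be pinched across its two end faces and then turns between the fingers, so the tool need not tilt
- catch_hinge (a point): centre of the catch's hinge (axis along the press's x axis; the grip's arc lies in the press's y-z plane about this point)
- loupe: bystander: black eye loupe, 34 mm across, 30 mm high; origin under its centre
- enamel_jar_1: bystander: jar with white lid, 42 mm across, 58 mm high; origin under its centre
- slip_stone: bystander: brown stone, 12 x 37 x 9 mm; origin under its centre
- bench_block: bystander: black steel block, 44 x 66 x 22 mm; origin under its centre
- blue_box: bystander: small open blue box, 44 x 64 x 15 mm; origin under its centre
- mortar_small: bystander: small brown mortar, 60 mm across, 30 mm high; origin under its centre
Not all that is in view belongs to the job. Leave any red look-alike of the cup_top alone.

How it is judged:
By the outcome, as a careful person would: the job done as asked, in the order asked, and still so for the second after the job is handed in, while the arm keeps its last pose, push and grip.
It also fails if it takes over 58 s, if anything falls off the work surface, if the arm or the gripper's body presses on something with over 40 N, if the wrist force passes 120 N, or if a joint passes its speed limit or range.

## Working session

There is one attempt and no reset: what is moved stays moved. The work goes in short steps, Python scripts to look and compute and a shell command to move; the robot and the scene stay as the last step left them, time stands still between calls to the robot, and variables do not carry over. Pictures are saved under pics/ and viewed, and the job is handed in when it is done.

```bash
mkdir -p pics; ls; python3 - <<'E'
from bench import get_obs, camera, tcp_to_grasp
import cv2
print(tcp_to_grasp); print(get_obs())
for n in("side","top"):
    c=camera(n); cv2.imwrite(f"pics/{n}0.png",c["color"][:,:,::-1]); print({k:v for k,v in c.items() if k!="color"})
E
```

```text
pics
0.0187
{'time_s': 0.0, 'q': array([ 8.99671767e-01,  1.81554118e-01,  1.60802476e+00,  1.34212378e-05,
        1.35381447e+00, -2.06304257e-01]), 'dq': array([-0.0011325 , -0.00085104,  0.00236786,  0.00079525, -0.00027658,
        0.00192221]), 'joint_efforts': array([ 8.96675988e-05, -4.44856632e+01, -3.51349425e+01, -1.64526896e-04,
        8.94212164e-03,  4.89659760e-05]), 'eef_pos': array([0.25737403, 0.51354974, 0.23036872]), 'eef_rot': array([-3.88376350e-04,  2.30324861e-01,  9.73113379e-01, -8.12297744e-04]), 'wrist_force': array([-0.64741841, -0.13017027, -0.22035246]), 'torque': array([ 0.01279762,  0.05330836, -0.00633033]), 'opening': 0.999844211933408}
{'vfov': 46.571593613093555, 'cx': 278.31603472736373, 'cy': 206.41693014272815, 'k1': -0.09077927044599614, 'eye': array([-0.10724809,  1.36992532,  0.62210448]), 'orientation': array([ 0.13646021, -0.18745789,  0.79717184, -0.55745423])}
{'vfov': 47.276759607462935, 'cx': 280.17490564426726, 'cy': 207.37709423120552, 'k1': -0.17399914112749107, 'eye': array([0.25762891, 0.14293137, 1.33301413]), 'orientation': array([-0.08457985,  0.70642455, -0.69802724,  0.08104679])}
```

View pics/side0.png

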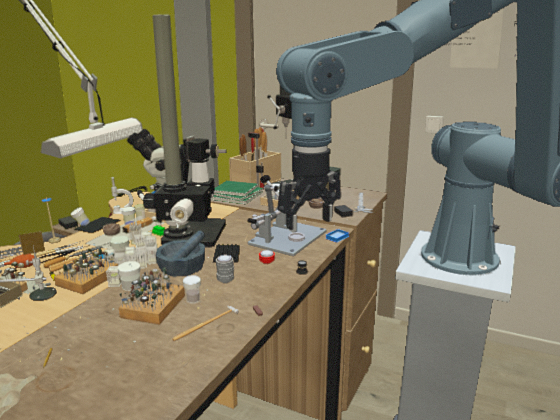

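View pics/top0.png

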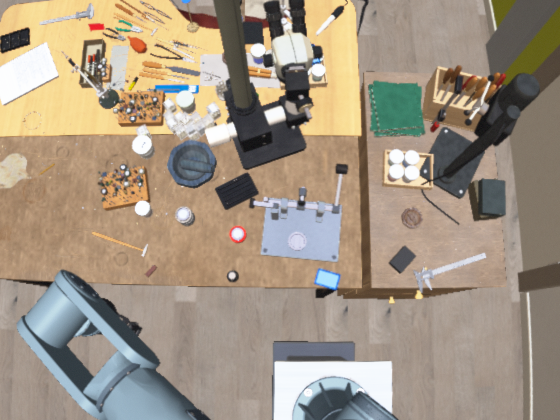

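```bash
cat > h.py <<'E'
import numpy as np, cv2
from bench import camera,get_obs
from scipy.spatial.transform import Rotation as R
def K(c):
    f=210/np.tan(np.radians(c["vfov"]/2)); return np.array([[f,0,c["cx"]],[0,f,c["cy"]],[0,0,1]]),np.array([c["k1"],0,0,0.])
def Rot(q): return R.from_quat([q[1],q[2],q[3],q[0]])
def ray(c,p):
    k,d=K(c); u=cv2.undistortPoints(np.array([[p]],float),k,d)[0,0]
    # exact inverse by few iterations
    return Rot(c["orientation"]).apply([u[0],u[1],1])
def plane(c,p,z):
    d=ray(c,p); e=c["eye"]; return e+d*(z-e[2])/d[2]
def tri(c1,p1,c2,p2):
    A=[];b=[];
    for c,p in((c1,p1),(c2,p2)):
        d=ray(c,p);d/=np.linalg.norm(d);M=np.eye(3)-np.outer(d,d);A.append(M);b.append(M@c["eye"])
    x=np.linalg.lstsq(np.vstack(A),np.hstack(b),rcond=None)[0]
    return x,[np.linalg.norm(M@(x)-bb) for M,bb in zip(A,b)]
def proj(c,P):
    k,d=K(c); r=Rot(c["orientation"]).inv(); X=r.apply(np.atleast_2d(P)-c["eye"])
    return cv2.projectPoints(X,np.zeros(3),np.zeros(3),k,d)[0][:,0]
def crop(c,x0,y0,x1,y1,s,name):
    im=c["color"][y0:y1,x0:x1,::-1]; cv2.imwrite("pics/"+name,cv2.resize(im,None,fx=s,fy=s,interpolation=cv2.INTER_CUBIC))
E
python3 - <<'E'
from h import *
t=camera("top");s=camera("side")
crop(t,165,155,355,300,4,"tc1.png"); crop(s,200,170,360,280,5,"sc1.png")
E
```

```text
(no output)
```

View pics/tc1.png

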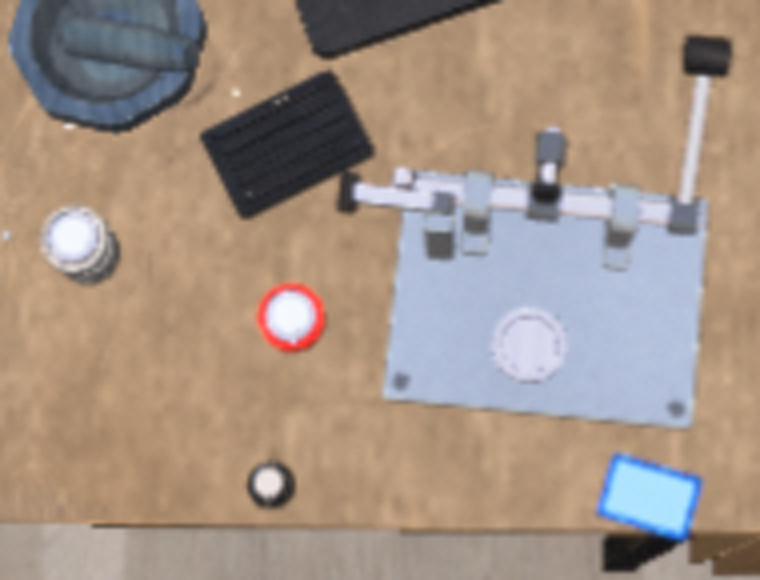

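View pics/sc1.png

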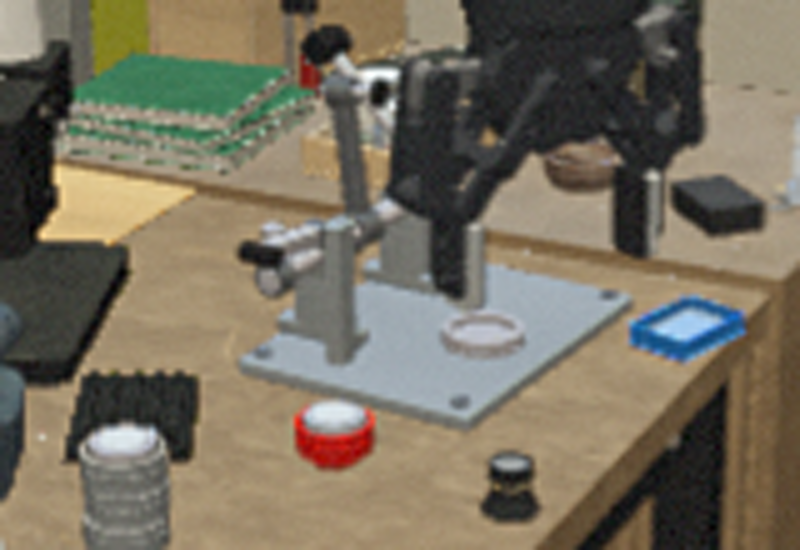

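```bash
python3 - <<'E'
from h import *
t=camera("top");s=camera("side")
def blob(c,x0,y0,x1,y1,f):
    im=c["color"][y0:y1,x0:x1].astype(int); m=f(im).astype(np.uint8)
    n,l,st,ce=cv2.connectedComponentsWithStats(m); i=1+np.argmax(st[1:,4]); return ce[i]+[x0,y0],st[i,4],st[i]+[x0,y0,0,0,0]
w=lambda im:(im.min(2)>190)
for nm,c,box,z in(("case",t,(170,200,200,230),.068),("case",s,(213,250,240,275),.068),("ring",t,(283,228,312,252),.023)):
    p,a,st=blob(c,*box,w if nm=="case" else (lambda im:(im[...,0]-im[...,2]>-14)&(im.min(2)>165)))
    print(nm,p,a,st,plane(c,p,z))
o=lambda x,y:(165+x/4-.4,155+y/4-.4)
for n,p,z in(("FL",(385,398),.012),("FR",(690,427),.012),("BR",(707,198),.012),("handle",(707,57),.15),("grip",(349,192),.092),("ringc",(529,344),.023),("red",(291,316),.03)):
    print(n,o(*p),plane(t,o(*p),z))
so=lambda x,y:(200+x/5-.4,170+y/5-.4)
print("handle",tri(t,o(707,57),s,so(327,45)))
print("grip",tri(t,o(349,192),s,so(262,250)))
for n,p,z in(("ring",(483,333),.023),("FL",(468,427),.012),("FR",(631,300),.012),("BL",(240,366),.012)): print(n,plane(s,so(*p),z))
E
```

```text
case [183.18181818 213.60606061] 132 [177 207  14  14 132] [0.53966283 0.41519856 0.068     ]
case [224.06818182 257.27272727] 44 [218 255  13   5  44] [0.53810552 0.41558209 0.068     ]Traceback (most recent call last):
  File "<stdin>", line 8, in <module>
  File "<stdin>", line 5, in blob
    return _wrapfunc(a, 'argmax', axis=axis, out=out, **kwds)
    return bound(*args, **kwds)
ValueError: attempt to get argmax of an empty sequence
```

```bash
python3 - <<'E'
from h import *
t=camera("top");s=camera("side")
crop(t,280,225,316,255,20,"ring.png"); crop(t,170,200,200,230,20,"pile.png")
o=lambda x,y:(165+x/4-.4,155+y/4-.4)
P={}
for n,p,z in(("FL",(385,398),.012),("FR",(690,427),.012),("BR",(707,198),.012),("handle",(707,57),.15),("grip",(349,192),.092),("ringc",(529,344),.023),("red",(291,316),.03)):
    P[n]=plane(t,o(*p),z); print(n,o(*p),P[n])
so=lambda x,y:(200+x/5-.4,170+y/5-.4)
print("handle",tri(t,o(707,57),s,so(327,45)))
print("grip",tri(t,o(349,192),s,so(262,250)))
for n,p,z in(("ring",(483,333),.023),("FL",(468,427),.012),("FR",(631,300),.012),("BL",(240,366),.012)): print(n,plane(s,so(*p),z))
E
```

```text
FL (260.85, 254.1) [0.43976069 0.20348099 0.012     ]
FR (337.1, 261.35) [ 0.42174739 -0.00791688  0.012     ]
BR (341.35, 204.1) [ 0.58512809 -0.02219533  0.012     ]
handle (341.35, 168.85) [ 0.6451323  -0.00675945  0.15      ]
grip (251.85, 202.6) [0.56664892 0.22677038 0.092     ]
ringc (296.85, 240.6) [0.47703048 0.10422963 0.023     ]
red (237.35, 233.6) [0.4934007  0.26881688 0.03      ]
handle (array([ 0.64359079, -0.00665085,  0.15277772]), [np.float64(0.0006560065537539275), np.float64(0.0006560065537555259)])
grip (array([0.56319462, 0.22564901, 0.10162207]), [np.float64(0.001122699862707802), np.float64(0.0011226998627081436)])
ring [0.47071056 0.11553529 0.023     ]
FL [0.43206159 0.21940239 0.012     ]
FR [0.41744903 0.00252137 0.012     ]
BL [0.59342406 0.20244688 0.012     ]
```

View pics/ring.png

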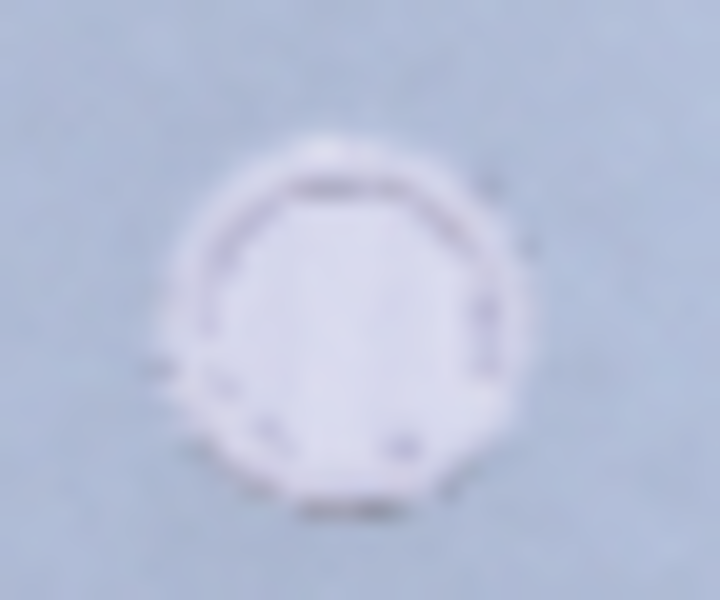

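View pics/pile.png

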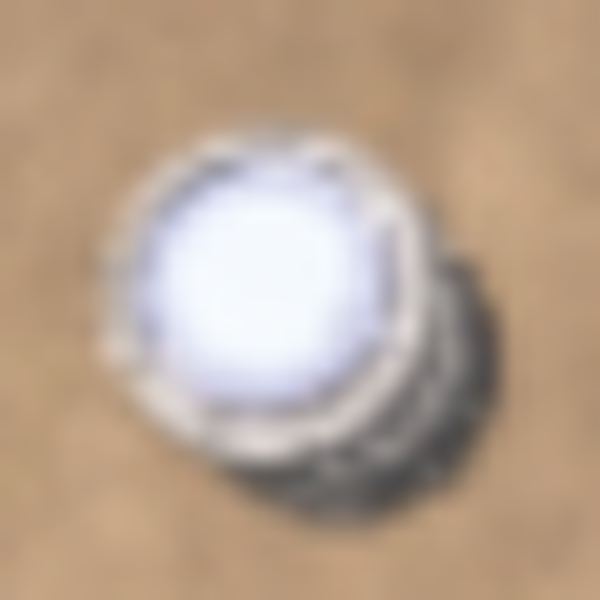

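```bash
python3 - <<'E'
from h import *
t=camera("top");s=camera("side")
P=[[.4398,.2035,.012],[.4217,-.0079,.012],[.5851,-.0222,.012],[.477,.1042,.023],[.4934,.2688,.03],[.539,.4153,.068],[.539,.4153,.0]]
a=proj(s,P);b=proj(t,P);print(a,b)
im=s["color"][:,:,::-1].copy()
S=5;x0,y0=200,200
c=cv2.resize(im[y0:310,x0:350],None,fx=S,fy=S,interpolation=cv2.INTER_CUBIC)
for p in a: cv2.drawMarker(c,tuple(int(v) for v in ((p-[x0,y0]+.5)*S)),(0,0,255),0,12,1)
cv2.imwrite("pics/chk.png",c)
E
```

```text
[[293.11838618 252.36076765]
 [325.76409151 228.26919976]
 [282.75466706 218.9258041 ]
 [295.89551    234.5386934 ]
 [266.17863465 251.98166869]
 [223.83654919 257.1635741 ]
 [225.095333   280.34096082]] [[260.8434387  254.08584403]
 [337.09410939 261.36697804]
 [341.35180976 204.10961356]
 [296.86066065 240.61099784]
 [237.35608116 233.60033163]
 [183.13107019 213.84295656]
 [187.86455167 219.06264291]]
```

View pics/chk.png

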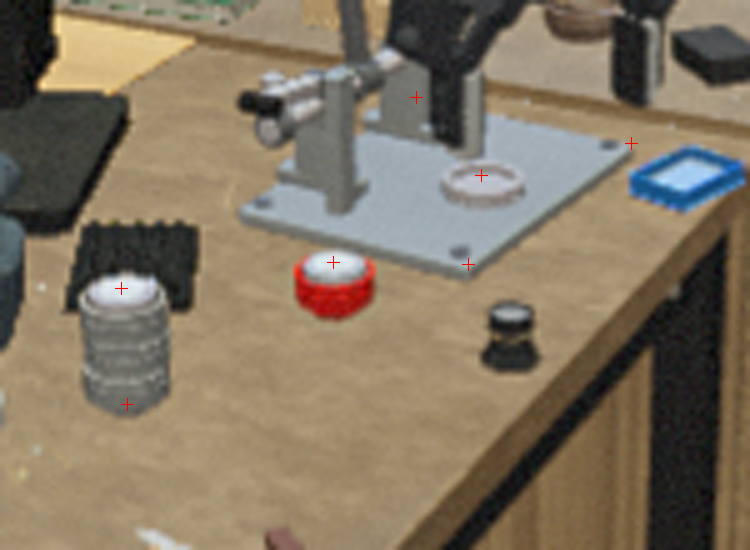

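Candidates: grey pile with steel case at top-view (183,214) / side (224,257); red cup at top-view (237,234) / side (267,252). The grey one on the nested pile is the one described and the red one is the look‑alike; the crop pile.png shows the grey rim and steel case clearly.
The press fit from corners agrees with the triangulated handle: yaw ≈ -0.086, seat ≈ (0.477, 0.104).

```bash
cat >> h.py <<'E'
yaw=-0.086; SEAT=np.array([.477,.1042,.016])
def W(x,y,z): # press mm -> world
    return np.array([SEAT[0],SEAT[1],0])+R.from_euler('z',yaw).apply(np.array([x,y,z])/1000)
def need(target,jawang):
    o=get_obs(); r=Rot(o["eef_rot"]); X=r.as_matrix()
    d=X.T@(np.array(target)-o["eef_pos"])*100
    a=np.arctan2(X[1,1],X[0,1]); da=(jawang-a+np.pi/2)%np.pi-np.pi/2
    # desired: z down, jaw angle
    y=np.array([np.cos(a+da),np.sin(a+da),0]); z=np.array([0,0,-1.]); G=np.column_stack([np.cross(y,z),y,z])
    rv=R.from_matrix(X.T@G).as_rotvec()
    d2=G.T@(np.array(target)-o["eef_pos"])*100
    print("t",round(o["time_s"],2),"pos",o["eef_pos"].round(4),"cm now-axes",d.round(2),"rv",rv.round(3),"cm after-turn axes",d2.round(2),"F",o["wrist_force"].round(1),"open",round(o["opening"]*8.54,2))
E
python3 - <<'E'
from h import *
t=camera("top"); print(plane(t,(182.95,214.25),.064))
need([.5387,.4155,.12],yaw+np.pi/2)
E
```

```text
[0.53874424 0.41659652 0.064     ]
t 0.55 pos [0.2577 0.514  0.2313] cm now-axes [-29.53   3.79  11.13] rv [ 0.    -0.    -0.379] cm after-turn axes [-28.84  -7.4   11.13] F [-0.3 -0.2 -0.5] open 8.52
```

```bash
python3 -m inch '[{"delta_pos":[0,0,0],"rotation":[0,0,-0.126]},{"delta_pos":[0,0,0],"rotation":[0,0,-0.126]},{"delta_pos":[0,0,0],"rotation":[0,0,-0.127]},{"delta_pos":[-4.8,-1.2,0],"rotation":[0,0,0]},{"delta_pos":[-4.8,-1.2,1],"rotation":[0,0,0]},{"delta_pos":[-4.8,-1.2,1],"rotation":[0,0,0]},{"delta_pos":[-4.8,-1.2,1],"rotation":[0,0,0]},{"delta_pos":[-4.8,-1.3,1],"rotation":[0,0,0]},{"delta_pos":[-4.8,-1.3,1],"rotation":[0,0,0]},{"delta_pos":[0,0,0],"rotation":[0,0,0]}]' 8.54
python3 - <<'E'
from h import *
need([.5387,.4158,.10],yaw+np.pi/2)
s=camera("side");crop(s,190,180,300,300,5,"s2.png")
E
```

```text
time_s: 1.55
eef_pos: [0.5406, 0.4125, 0.1793]
eef_rot: [-0.0, 0.046, 0.999, -0.001]
wrist_force: [-0.3, 0.5, -0.3]
opening: 0.999
t 1.55 pos [0.5406 0.4125 0.1793] cm now-axes [0.21 0.33 7.93] rv [-0.002 -0.    -0.006] cm after-turn axes [0.21 0.31 7.93] F [-0.3  0.5 -0.3] open 8.53
```

View pics/s2.png

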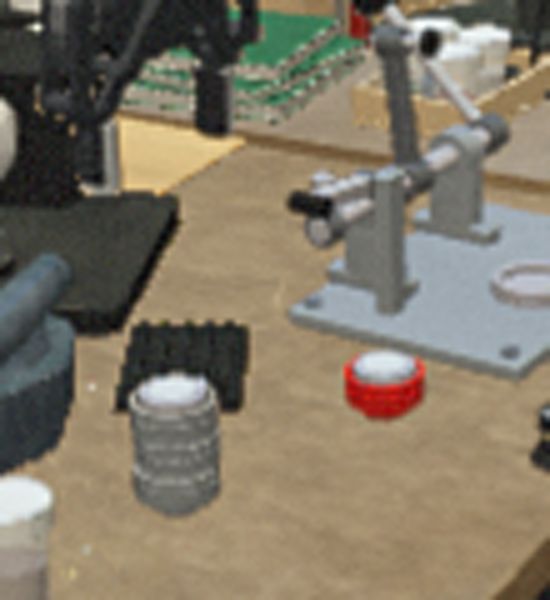

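```bash
python3 -m inch '[{"delta_pos":[0.2,0.3,3.5],"rotation":[0,0,0]},{"delta_pos":[0,0,3.5],"rotation":[0,0,0]},{"delta_pos":[0,0,0.9],"rotation":[0,0,0]},{"delta_pos":[0,0,0],"rotation":[0,0,0]},{"delta_pos":[0,0,0],"rotation":[0,0,0]}]' 8.54
python3 - <<'E'
from h import *
need([.5387,.4158,.048],yaw+np.pi/2)
s=camera("side");crop(s,190,220,260,300,8,"s3.png")
print(proj(s,[.5387,.4158,.064]),proj(s,get_obs()["eef_pos"]))
E
```

```text
time_s: 2.1
eef_pos: [0.5344, 0.4206, 0.1048]
eef_rot: [0.001, 0.043, 0.999, 0.001]
wrist_force: [0.9, -0.2, 1.3]
opening: 1.0
t 2.1 pos [0.5344 0.4206 0.1048] cm now-axes [-0.46 -0.45  5.68] rv [0.001 0.002 0.001] cm after-turn axes [-0.47 -0.45  5.68] F [ 0.9 -0.2  1.3] open 8.54
[[223.9042816  258.65103081]] [[223.30361198 245.09589416]]
```

View pics/s3.png

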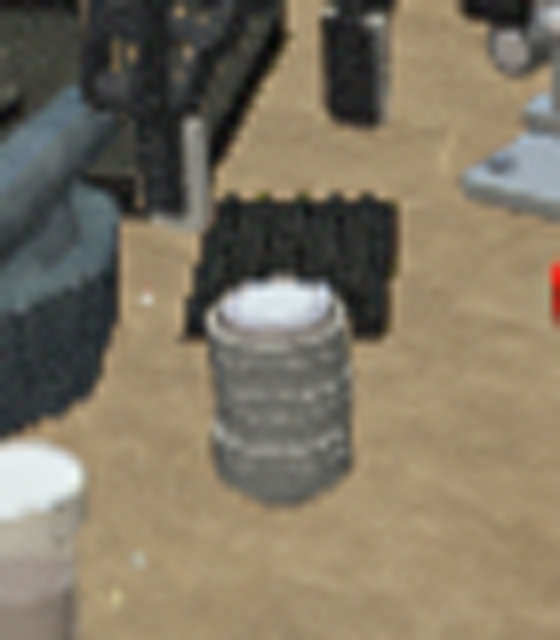

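```bash
python3 -m inch '[{"delta_pos":[-0.4,-0.4,0],"rotation":[0,0,0]},{"delta_pos":[0,0,0],"rotation":[0,0,0]},{"delta_pos":[0,0,0],"rotation":[0,0,0]}]'; python3 -m inch '[{"delta_pos":[0,0,0],"rotation":[0,0,0]},{"delta_pos":[0,0,0],"rotation":[0,0,0]}]'
python3 - <<'E'
from h import *
need([.5387,.4158,.048],yaw+np.pi/2)
E
```

```text
time_s: 2.45
eef_pos: [0.5382, 0.4154, 0.1039]
eef_rot: [0.001, 0.043, 0.999, 0.0]
wrist_force: [0.3, 0.4, 0.0]
opening: 1.0
time_s: 2.65
eef_pos: [0.5376, 0.4154, 0.103]
eef_rot: [0.0, 0.043, 0.999, 0.0]
wrist_force: [-0.0, 0.1, -0.8]
opening: 0.997
t 2.65 pos [0.5376 0.4154 0.103 ] cm now-axes [-0.11  0.05  5.5 ] rv [0. 0. 0.] cm after-turn axes [-0.11  0.05  5.5 ] F [-0.   0.1 -0.8] open 8.51
```

```bash
python3 -m inch '[{"delta_pos":[-0.1,0,2.5],"rotation":[0,0,0]},{"delta_pos":[0,0,1.8],"rotation":[0,0,0]},{"delta_pos":[0,0,1.0],"rotation":[0,0,0]},{"delta_pos":[0,0,0.1],"rotation":[0,0,0]},{"delta_pos":[0,0,0],"rotation":[0,0,0]}]'; python3 -m inch '[{"delta_pos":[0,0,0],"rotation":[0,0,0]},{"delta_pos":[0,0,0],"rotation":[0,0,0]},{"delta_pos":[0,0,0],"rotation":[0,0,0]}]'
python3 - <<'E'
from h import *
need([.5387,.4158,.048],yaw+np.pi/2)
s=camera("side");crop(s,190,220,260,300,8,"s4.png")
E
```

```text
time_s: 3.15
eef_pos: [0.5384, 0.4153, 0.0486]
eef_rot: [-0.0, 0.043, 0.999, -0.0]
wrist_force: [0.9, -0.0, 0.6]
opening: 1.002
time_s: 3.45
eef_pos: [0.539, 0.4156, 0.0497]
eef_rot: [0.001, 0.043, 0.999, 0.0]
wrist_force: [1.0, -0.3, 0.0]
opening: 1.0
t 3.45 pos [0.539  0.4156 0.0497] cm now-axes [0.03 0.02 0.17] rv [0.001 0.001 0.   ] cm after-turn axes [0.03 0.02 0.17] F [ 1.  -0.3  0. ] open 8.54
```

View pics/s4.png

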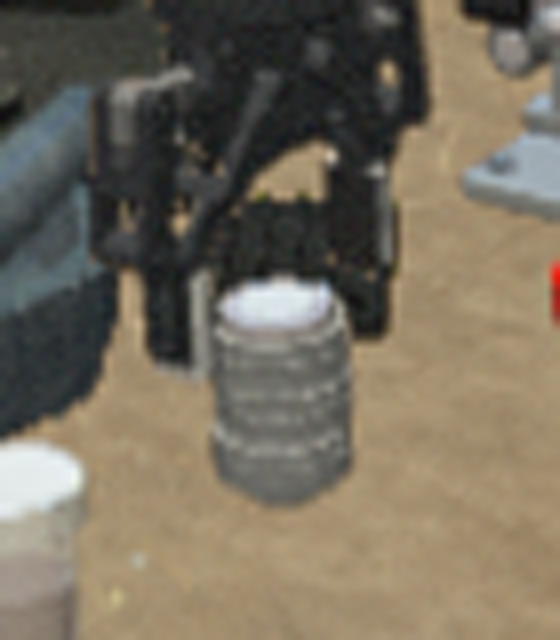

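```bash
python3 -m inch '[{"delta_pos":[0,0,0.1],"rotation":[0,0,0]},{"delta_pos":[0,0,0],"rotation":[0,0,0]},{"delta_pos":[0,0,0],"rotation":[0,0,0]},{"delta_pos":[0,0,0],"rotation":[0,0,0]},{"delta_pos":[0,0,0],"rotation":[0,0,0]},{"delta_pos":[0,0,0],"rotation":[0,0,0]},{"delta_pos":[0,0,0],"rotation":[0,0,0]},{"delta_pos":[0,0,0],"rotation":[0,0,0]}]' 4.0
python3 - <<'E'
from h import *
need([.5387,.4158,.048],yaw+np.pi/2)
s=camera("side");crop(s,190,220,260,300,8,"s5.png")
E
```

```text
time_s: 4.3
eef_pos: [0.539, 0.4155, 0.0483]
eef_rot: [0.0, 0.043, 0.999, 0.0]
wrist_force: [0.9, -0.4, 4.8]
opening: 0.509
t 4.3 pos [0.539  0.4155 0.0483] cm now-axes [0.03 0.03 0.03] rv [0.001 0.001 0.   ] cm after-turn axes [0.03 0.03 0.03] F [ 0.9 -0.4  4.8] open 4.35
```

View pics/s5.png

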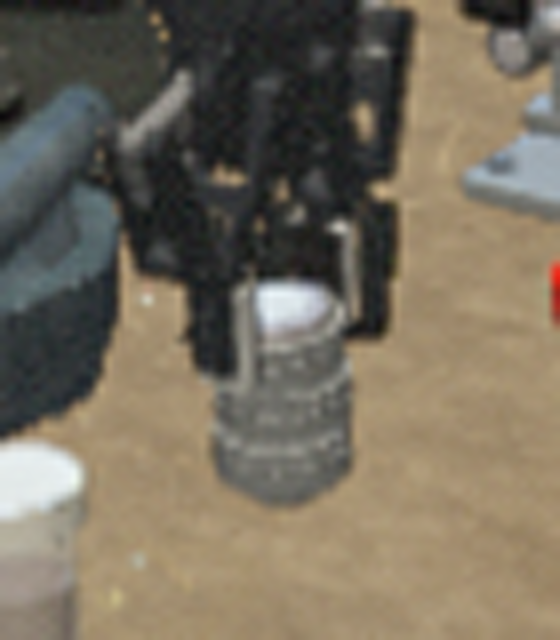

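```bash
python3 -m inch '[{"delta_pos":[0,0,0],"rotation":[0,0,0]},{"delta_pos":[0,0,0],"rotation":[0,0,0]},{"delta_pos":[0,0,-0.3],"rotation":[0,0,0]},{"delta_pos":[0,0,-0.7],"rotation":[0,0,0]},{"delta_pos":[0,0,-1],"rotation":[0,0,0]},{"delta_pos":[0,0,-1.5],"rotation":[0,0,0]},{"delta_pos":[0,0,-1.5],"rotation":[0,0,0]},{"delta_pos":[0,0,-1.5],"rotation":[0,0,0]},{"delta_pos":[0,0,-1.5],"rotation":[0,0,0]},{"delta_pos":[0,0,0],"rotation":[0,0,0]}]' 3.0
python3 - <<'E'
from h import *
need(W(0,0,130),yaw+np.pi/2)
s=camera("side");crop(s,190,200,260,300,6,"s6.png")
E
```

```text
time_s: 5.35
eef_pos: [0.5404, 0.4163, 0.1318]
eef_rot: [0.003, 0.043, 0.999, 0.001]
wrist_force: [0.6, 0.0, -0.6]
opening: 0.515
t 5.35 pos [0.5404 0.4163 0.1318] cm now-axes [  3.64 -31.64   0.06] rv [0.003 0.005 0.   ] cm after-turn axes [  3.63 -31.64   0.18] F [ 0.6  0.  -0.6] open 4.4
```

View pics/s6.png

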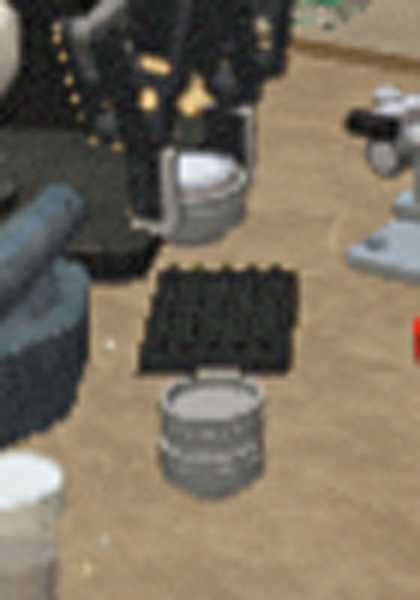

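```bash
python3 -m inch '[{"delta_pos":[1.6,-2,0],"rotation":[0,0,0]},{"delta_pos":[1,-3.7,0],"rotation":[0,0,0]},{"delta_pos":[1,-4.3,0],"rotation":[0,0,0]},{"delta_pos":[0,-4.3,0],"rotation":[0,0,0]},{"delta_pos":[0,-4.3,0],"rotation":[0,0,0]},{"delta_pos":[0,-4.3,0],"rotation":[0,0,0]},{"delta_pos":[0,-4.3,0],"rotation":[0,0,0]},{"delta_pos":[0,-3,0],"rotation":[0,0,0]},{"delta_pos":[0,-1.4,0],"rotation":[0,0,0]},{"delta_pos":[0,0,0],"rotation":[0,0,0]}]'; python3 -m inch '[{"delta_pos":[0,0,0],"rotation":[0,0,0]},{"delta_pos":[0,0,0],"rotation":[0,0,0]},{"delta_pos":[0,0,0],"rotation":[0,0,0]}]'
python3 - <<'E'
from h import *
need(W(0,0,60),yaw+np.pi/2)
s=camera("side");crop(s,240,160,340,260,6,"s7.png")
E
```

```text
time_s: 6.4
eef_pos: [0.4753, 0.1023, 0.1275]
eef_rot: [-0.0, 0.044, 0.999, -0.0]
wrist_force: [-0.5, 0.7, -1.4]
opening: 0.514
time_s: 6.7
eef_pos: [0.4756, 0.1047, 0.1277]
eef_rot: [-0.0, 0.042, 0.999, 0.0]
wrist_force: [0.2, 0.5, -1.2]
opening: 0.513
t 6.7 pos [0.4756 0.1047 0.1277] cm now-axes [-0.15 -0.04  6.77] rv [ 0.    -0.     0.002] cm after-turn axes [-0.15 -0.04  6.77] F [ 0.2  0.5 -1.2] open 4.38
```

View pics/s7.png

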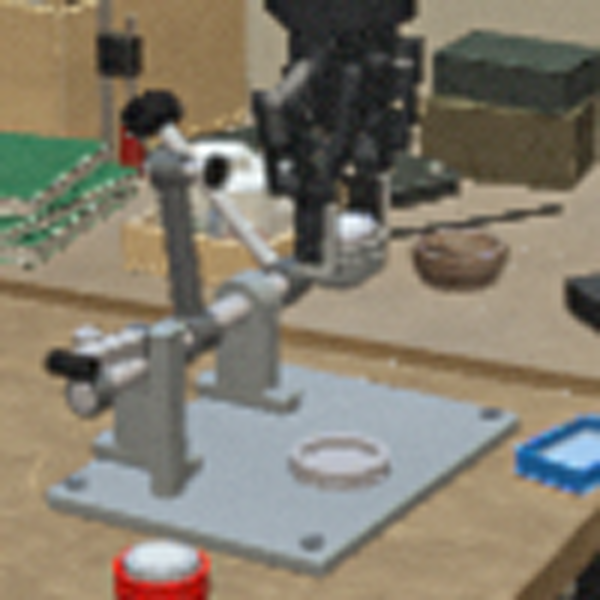

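```bash
python3 -m inch '[{"delta_pos":[-0.1,0,2.5],"rotation":[0,0,0]},{"delta_pos":[0,0,2.5],"rotation":[0,0,0]},{"delta_pos":[0,0,1.6],"rotation":[0,0,0]},{"delta_pos":[0,0,1],"rotation":[0,0,0]},{"delta_pos":[0,0,0],"rotation":[0,0,0]},{"delta_pos":[0,0,0],"rotation":[0,0,0]},{"delta_pos":[0,0,0],"rotation":[0,0,0]}]'
python3 - <<'E'
from h import *
need(W(0,0,26.5),yaw+np.pi/2)
s=camera("side");crop(s,270,200,330,250,12,"s8.png")
z=get_obs()["eef_pos"][2]-.0103
print(proj(s,[W(0,0,23),W(0,0,16),W(0,0,z*1000),W(0,0,z*1000+26)]))
E
```

```text
time_s: 7.45
eef_pos: [0.4775, 0.1036, 0.0529]
eef_rot: [0.001, 0.043, 0.999, 0.0]
wrist_force: [-0.4, 0.1, -1.1]
opening: 0.514
t 7.45 pos [0.4775 0.1036 0.0529] cm now-axes [0.06 0.06 2.64] rv [0.    0.002 0.   ] cm after-turn axes [0.06 0.06 2.64] F [-0.4  0.1 -1.1] open 4.39
[[295.89551    234.5386934 ]
 [295.88629488 236.60950521]
 [295.92113835 228.70942812]
 [295.95480853 220.88667711]]
```

View pics/s8.png

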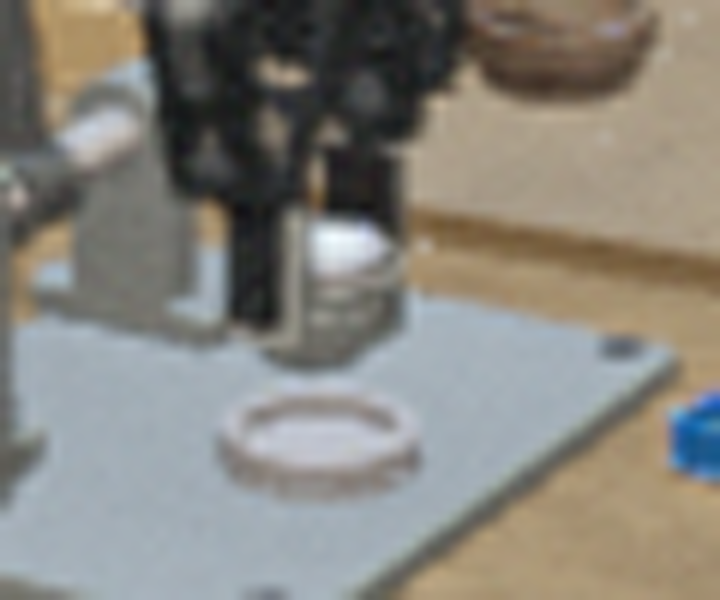

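```bash
python3 -m inch '[{"delta_pos":[0.05,0.05,1.2],"rotation":[0,0,0]},{"delta_pos":[0,0,0.6],"rotation":[0,0,0]},{"delta_pos":[0,0,0.3],"rotation":[0,0,0]},{"delta_pos":[0,0,0],"rotation":[0,0,0]},{"delta_pos":[0,0,0],"rotation":[0,0,0]}]';python3 -m inch '[{"delta_pos":[0,0,0.3],"rotation":[0,0,0]},{"delta_pos":[0,0,0.1],"rotation":[0,0,0]},{"delta_pos":[0,0,0],"rotation":[0,0,0]},{"delta_pos":[0,0,0],"rotation":[0,0,0]},{"delta_pos":[0,0,0],"rotation":[0,0,0]}]'
python3 - <<'E'
from h import *
need(W(0,0,26.5),yaw+np.pi/2)
s=camera("side");crop(s,270,200,330,250,12,"s9.png")
E
```

```text
time_s: 8.0
eef_pos: [0.4761, 0.104, 0.0307]
eef_rot: [-0.0, 0.043, 0.999, -0.0]
wrist_force: [-0.2, 0.2, -0.8]
opening: 0.511
time_s: 8.5
eef_pos: [0.4763, 0.104, 0.027]
eef_rot: [0.0, 0.043, 0.999, 0.0]
wrist_force: [-0.7, 0.2, -1.5]
opening: 0.514
t 8.5 pos [0.4763 0.104  0.027 ] cm now-axes [-0.07  0.03  0.05] rv [0. 0. 0.] cm after-turn axes [-0.07  0.03  0.05] F [-0.7  0.2 -1.5] open 4.39
```

View pics/s9.png

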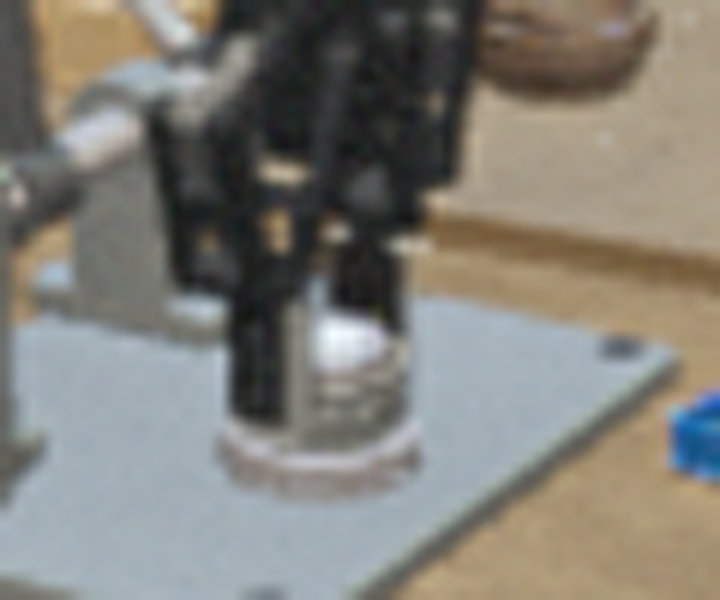

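```bash
python3 -m inch '[{"delta_pos":[0,0,0.1],"rotation":[0,0,0]},{"delta_pos":[0,0,0],"rotation":[0,0,0]},{"delta_pos":[0,0,0],"rotation":[0,0,0]}]'
```

```text
time_s: 8.85
eef_pos: [0.4764, 0.104, 0.0263]
eef_rot: [0.0, 0.043, 0.999, -0.0]
wrist_force: [-2.0, 0.2, 5.2]
opening: 0.512
```

```bash
python3 -m inch '[{"delta_pos":[0,0,0],"rotation":[0,0,0]},{"delta_pos":[0,0,0],"rotation":[0,0,0]},{"delta_pos":[0,0,0],"rotation":[0,0,0]},{"delta_pos":[0,0,0],"rotation":[0,0,0]},{"delta_pos":[0,0,-0.5],"rotation":[0,0,0]},{"delta_pos":[0,0,-1],"rotation":[0,0,0]},{"delta_pos":[0,0,-2],"rotation":[0,0,0]},{"delta_pos":[0,0,-4],"rotation":[0,0,0]},{"delta_pos":[0,0,-4],"rotation":[0,0,0]},{"delta_pos":[0,0,-4],"rotation":[0,0,0]}]' 8.0
python3 -m inch '[{"delta_pos":[0,0,-2],"rotation":[0,0,0]},{"delta_pos":[0,0,0],"rotation":[0,0,0]}]'
python3 - <<'E'
from h import *
need(W(0,0,26.5),yaw+np.pi/2)
s=camera("side");t=camera("top");crop(s,240,170,340,260,7,"s10.png");crop(t,235,155,355,275,5,"t10.png")
E
```

```text
time_s: 9.85
eef_pos: [0.4759, 0.1041, 0.1833]
eef_rot: [0.0, 0.043, 0.999, 0.0]
wrist_force: [1.4, -0.1, -0.2]
opening: 0.938
time_s: 10.05
eef_pos: [0.4787, 0.104, 0.2056]
eef_rot: [0.004, 0.043, 0.999, 0.0]
wrist_force: [0.3, -0.8, -0.9]
opening: 0.937
t 10.05 pos [0.4787 0.104  0.2056] cm now-axes [ 0.32 -0.   17.91] rv [0.    0.008 0.   ] cm after-turn axes [ 0.17  0.   17.91] F [ 0.3 -0.8 -0.9] open 8.0
```

View pics/s10.png

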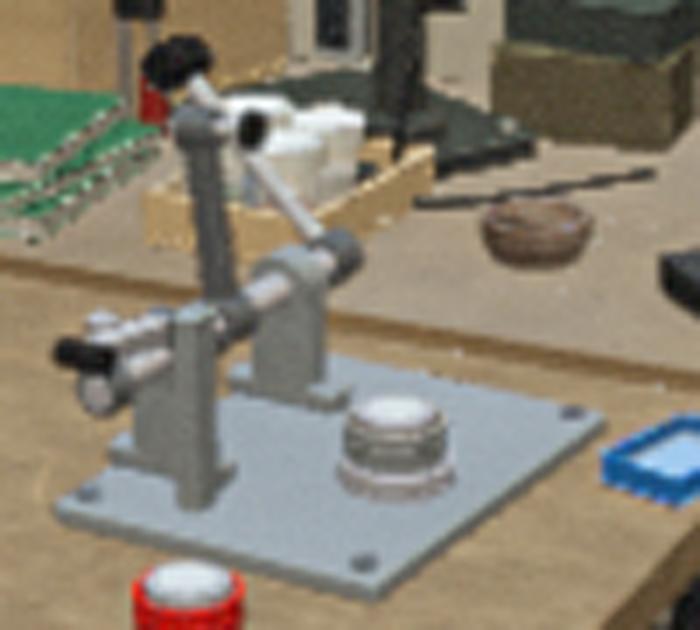

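View pics/t10.png

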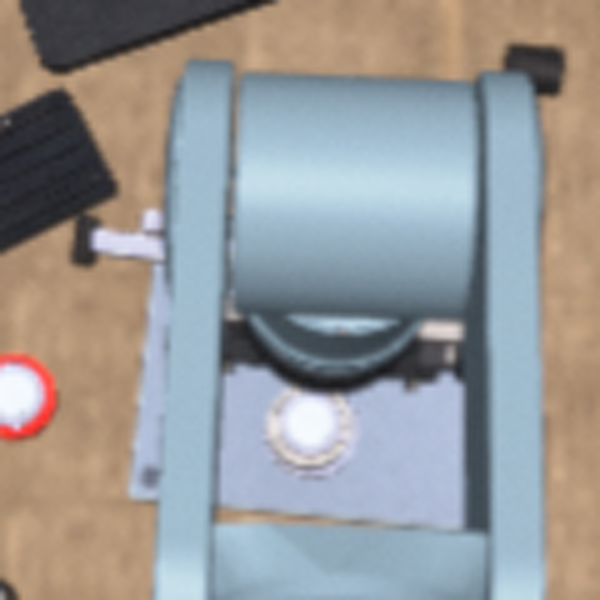

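```bash
python3 - <<'E'
from h import *
t=camera("top");s=camera("side")
for box,c,n in(((243,193,258,212),t,'t'),((243,208,262,228),s,'s')):
    x0,y0,x1,y1=box; im=c["color"][y0:y1,x0:x1].astype(int); m=(im.max(2)<75).astype(np.uint8)
    k,l,st,ce=cv2.connectedComponentsWithStats(m); i=1+np.argmax(st[1:,4]); p=ce[i]+[x0,y0]; print(n,p,st[i])
    if n=='t': pt=p
    else: ps=p
x,e=tri(t,pt,s,ps); print(x,e)
d=R.from_euler('z',-yaw).apply(x-[SEAT[0],SEAT[1],0]); print("press",d*1000)
# check with ring & case top for side bias: seated case top z=.046
for ax in (0,.1,.2,.25): print(ax, proj(s,W(75.5,67+62*np.cos(ax),92+62*np.sin(ax))),proj(t,W(75.5,67+62*np.cos(ax),92+62*np.sin(ax))))
crop(t,240,185,300,225,12,"t11.png"); crop(s,240,200,290,250,12,"s11.png")
E
```

```text
t [248.98 197.47] [  0   0  15  15 100]
s [252.06060606 220.75757576] [ 5 11  9  5 33]
[0.56954648 0.23029358 0.10078649] [np.float64(0.009357518241015909), np.float64(0.009357518241016877)]
press [ 81.37376546 133.57676564 100.78648909]
0 [[251.58422015 222.63539896]] [[252.01626121 203.82016493]]
0.1 [[251.58623224 220.63155276]] [[251.99081472 203.27179153]]
0.2 [[251.70932245 218.57561656]] [[252.19814132 202.74586508]]
0.25 [[251.81601475 217.53517653]] [[252.38956268 202.49310178]]
```

View pics/s11.png

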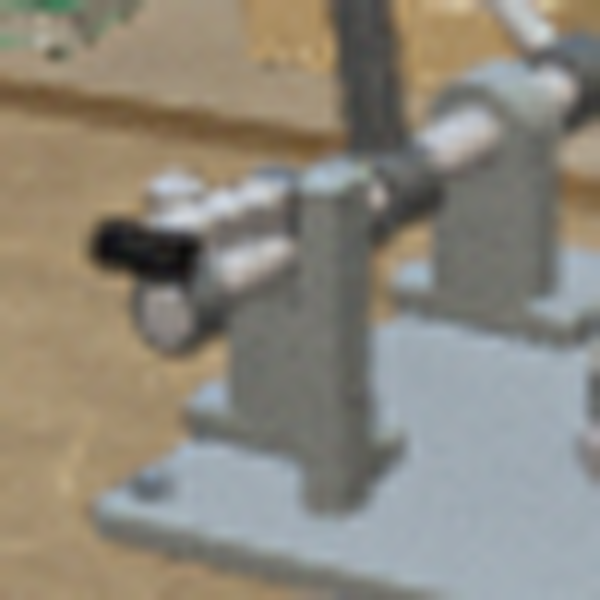

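```bash
python3 - <<'E'
from h import *
t=camera("top");s=camera("side")
x,e=tri(t,(251.6,202.7),s,(252.06,220.2)); print(x,e, R.from_euler('z',-yaw).apply(x-[SEAT[0],SEAT[1],0])*1000)
print(get_obs()["q"].round(3))
need(W(75.5,128.4,150),yaw); need(W(75.5,128.4,150),yaw+.01)
E
```

```text
[0.56301567 0.22628414 0.10007507] [np.float64(0.0014232740899517832), np.float64(0.0014232740899512372)] [ 75.21148241 129.02118181 100.07506655]
[-0.029  0.015  1.855 -0.     1.275 -1.514]
t 10.35 pos [0.4752 0.104  0.1994] cm now-axes [-7.74 12.88  4.92] rv [ 0.002 -0.002 -1.571] cm after-turn axes [-12.88  -7.73   4.94] F [0.7 0.1 0.4] open 8.02
t 10.35 pos [0.4752 0.104  0.1994] cm now-axes [-7.74 12.88  4.92] rv [-0.002 -0.002  1.561] cm after-turn axes [12.8   7.86  4.94] F [0.7 0.1 0.4] open 8.02
```

View pics/t11.png

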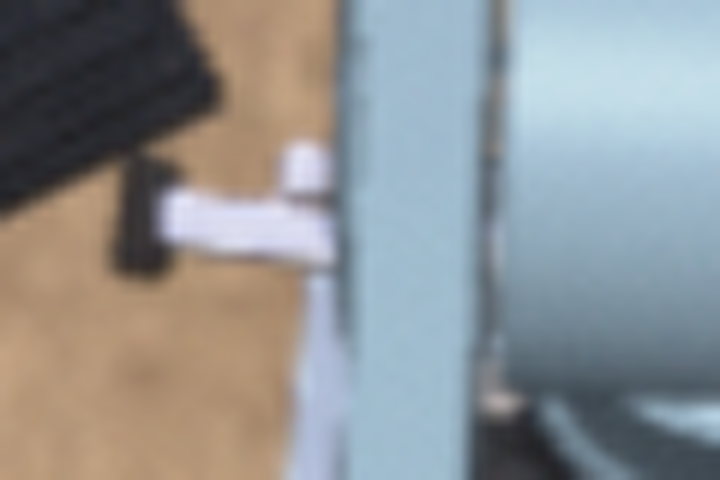

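```bash
python3 -m inch '[{"delta_pos":[0,0,0],"rotation":[0,0,0.143]},{"delta_pos":[0,0,0],"rotation":[0,0,0.143]},{"delta_pos":[0,0,0],"rotation":[0,0,0.143]},{"delta_pos":[0,0,0],"rotation":[0,0,0.143]},{"delta_pos":[0,0,0],"rotation":[0,0,0.143]},{"delta_pos":[0,0,0],"rotation":[0,0,0.143]},{"delta_pos":[0,0,0],"rotation":[0,0,0.143]},{"delta_pos":[0,0,0],"rotation":[0,0,0.143]},{"delta_pos":[0,0,0],"rotation":[0,0,0.143]},{"delta_pos":[0,0,0],"rotation":[0,0,0.143]}]' 4.6
python3 -m inch '[{"delta_pos":[0,0,0],"rotation":[0,0,0.141]},{"delta_pos":[3.2,2,0],"rotation":[0,0,0]},{"delta_pos":[3.2,2,0],"rotation":[0,0,0]},{"delta_pos":[3.2,2,0],"rotation":[0,0,0]},{"delta_pos":[3.2,1.8,0],"rotation":[0,0,0]},{"delta_pos":[0,0,2],"rotation":[0,0,0]},{"delta_pos":[0,0,2],"rotation":[0,0,0]},{"delta_pos":[0,0,0],"rotation":[0,0,0]},{"delta_pos":[0,0,0],"rotation":[0,0,0]},{"delta_pos":[0,0,0],"rotation":[0,0,0]}]' 4.6
python3 - <<'E'
from h import *
need(W(75.3,128.7,81),yaw)
s=camera("side");crop(s,220,170,300,240,9,"s12.png")
E
```

```text
time_s: 11.35
eef_pos: [0.4755, 0.104, 0.1996]
eef_rot: [-0.001, 0.69, 0.724, -0.001]
wrist_force: [0.6, -0.2, -0.2]
opening: 0.537
time_s: 12.35
eef_pos: [0.5654, 0.2247, 0.1617]
eef_rot: [0.0, 0.737, 0.676, 0.0]
wrist_force: [-0.0, 0.5, 0.3]
opening: 0.538
t 12.35 pos [0.5654 0.2247 0.1617] cm now-axes [ 0.1  -0.25  8.07] rv [ 0.001 -0.    -0.   ] cm after-turn axes [ 0.1  -0.24  8.07] F [-0.   0.5  0.3] open 4.59
```

View pics/s12.png

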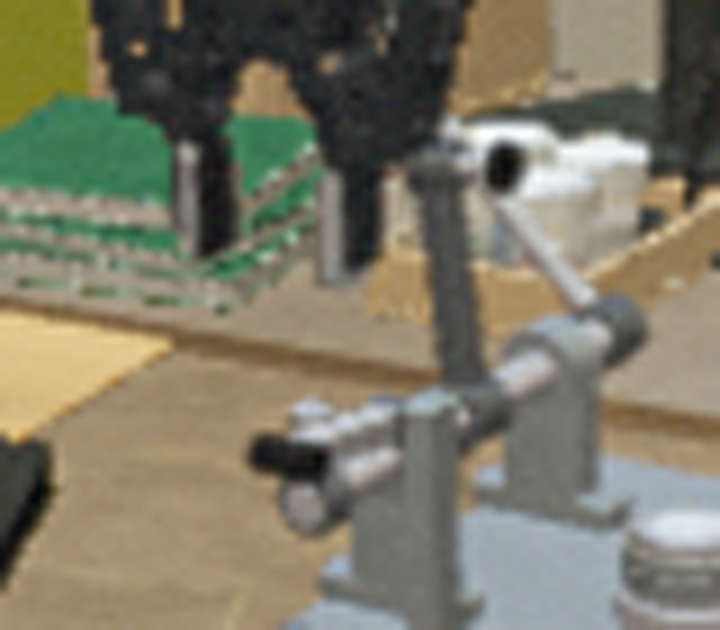

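```bash
python3 -m inch '[{"delta_pos":[0.1,-0.25,2],"rotation":[0,0,0]},{"delta_pos":[0,0,2.5],"rotation":[0,0,0]},{"delta_pos":[0,0,1],"rotation":[0,0,0]},{"delta_pos":[0,0,0],"rotation":[0,0,0]},{"delta_pos":[0,0,0],"rotation":[0,0,0]},{"delta_pos":[0,0,0],"rotation":[0,0,0]}]'
python3 - <<'E'
from h import *
need(W(75.3,128.7,81),yaw)
s=camera("side");crop(s,230,180,290,240,10,"s13.png")
E
```

```text
time_s: 13.0
eef_pos: [0.5636, 0.2262, 0.1075]
eef_rot: [0.001, 0.737, 0.676, 0.001]
wrist_force: [-0.1, -0.0, 0.1]
opening: 0.538
t 13.0 pos [0.5636 0.2262 0.1075] cm now-axes [-0.03 -0.06  2.65] rv [ 0.003 -0.001 -0.   ] cm after-turn axes [-0.03 -0.05  2.65] F [-0.1 -0.   0.1] open 4.6
```

View pics/s13.png

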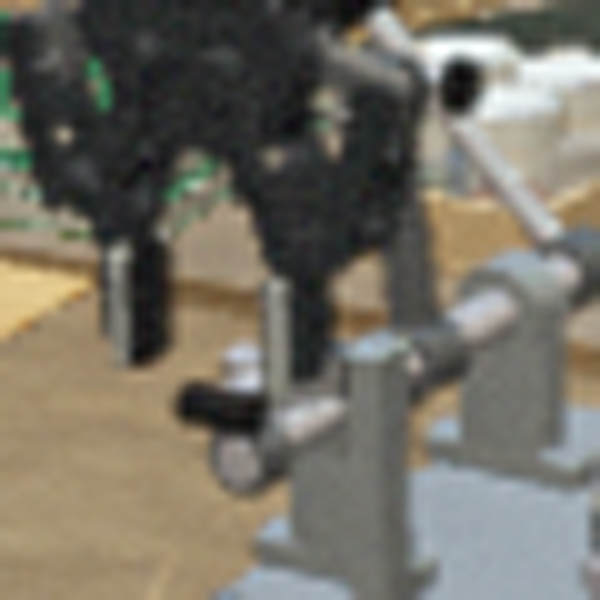

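```bash
python3 -m inch '[{"delta_pos":[0,-0.15,1.2],"rotation":[0,0,0]},{"delta_pos":[0,0,1],"rotation":[0,0,0]},{"delta_pos":[0,0,0.4],"rotation":[0,0,0]},{"delta_pos":[0,0,0],"rotation":[0,0,0]},{"delta_pos":[0,0,0],"rotation":[0,0,0]}]'
python3 - <<'E'
from h import *
need(W(75.3,128.7,81),yaw)
s=camera("side");crop(s,230,180,290,240,10,"s14.png")
E
```

```text
time_s: 13.55
eef_pos: [0.5609, 0.2261, 0.0796]
eef_rot: [-0.0, 0.737, 0.676, -0.0]
wrist_force: [0.0, 0.1, -0.3]
opening: 0.539
t 13.55 pos [0.5609 0.2261 0.0796] cm now-axes [ 0.    0.22 -0.14] rv [-0.  0. -0.] cm after-turn axes [ 0.    0.22 -0.14] F [ 0.   0.1 -0.3] open 4.6
```

View pics/s14.png

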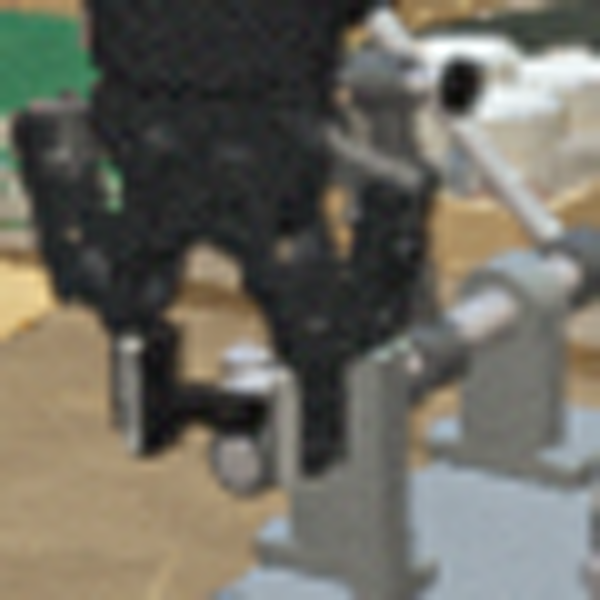

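```bash
python3 -m inch '[{"delta_pos":[0,0.12,0],"rotation":[0,0,0]},{"delta_pos":[0,0,0],"rotation":[0,0,0]},{"delta_pos":[0,0,0],"rotation":[0,0,0]},{"delta_pos":[0,0,0],"rotation":[0,0,0]},{"delta_pos":[0,0,0],"rotation":[0,0,0]}]' 1.5
python3 - <<'E'
from h import *
need(W(75.3,128.7,81),yaw)
s=camera("side");crop(s,230,180,290,240,10,"s15.png")
E
```

```text
time_s: 14.1
eef_pos: [0.5638, 0.2262, 0.0808]
eef_rot: [0.001, 0.737, 0.676, 0.001]
wrist_force: [5.6, 0.2, 0.0]
opening: 0.29
t 14.1 pos [0.5638 0.2262 0.0808] cm now-axes [-0.03 -0.07 -0.02] rv [ 0.003 -0.001 -0.   ] cm after-turn axes [-0.03 -0.07 -0.02] F [5.6 0.2 0. ] open 2.48
```

View pics/s15.png

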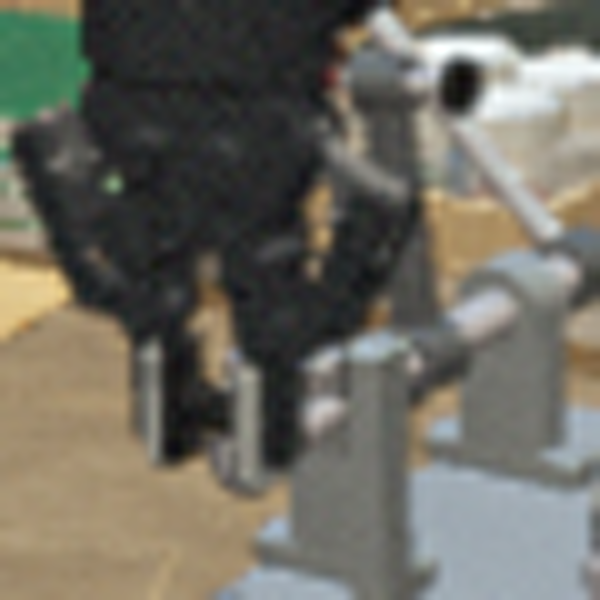

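```bash
python3 -c "
import numpy as np
p=np.append(np.arange(.12,1.8,.15),1.86)
y=6.2*np.cos(p);z=6.2*np.sin(p)
for a,b,c in zip(p[1:],np.diff(y),-np.diff(z)):print(round(a,2),round(b,2),round(c,2))"
```

```text
0.27 -0.18 -0.91
0.42 -0.31 -0.87
0.57 -0.44 -0.82
0.72 -0.56 -0.74
0.87 -0.66 -0.65
1.02 -0.75 -0.54
1.17 -0.83 -0.43
1.32 -0.88 -0.3
1.47 -0.91 -0.16
1.62 -0.93 -0.02
1.77 -0.92 0.12
1.86 -0.54 0.13
```

```bash
python3 -m inch '[{"delta_pos":[-0.18,0,-0.91],"rotation":[0,0,0]},{"delta_pos":[-0.31,0,-0.87],"rotation":[0,0,0]},{"delta_pos":[0,0,0],"rotation":[0,0,0]}]'
python3 -m inch '[{"delta_pos":[-0.44,0,-0.82],"rotation":[0,0,0]},{"delta_pos":[-0.56,0,-0.74],"rotation":[0,0,0]},{"delta_pos":[0,0,0],"rotation":[0,0,0]}]'
python3 - <<'E'
from h import *
o=get_obs()
need(W(75.3,67+62*np.cos(.72),73.3-0+8+62*np.sin(.72)-7.5+7.5),yaw); print(o["torque"].round(2))
s=camera("side");crop(s,230,160,290,240,8,"s16.png")
E
```

```text
time_s: 14.45
eef_pos: [0.5633, 0.2209, 0.0986]
eef_rot: [0.001, 0.737, 0.676, 0.001]
wrist_force: [8.0, 0.5, -3.9]
opening: 0.287
time_s: 14.75
eef_pos: [0.5624, 0.2109, 0.1141]
eef_rot: [0.001, 0.737, 0.676, 0.002]
wrist_force: [7.1, 1.2, -4.3]
opening: 0.288
t 14.75 pos [0.5624 0.2109 0.1141] cm now-axes [-0.   -0.06 -0.81] rv [ 0.003 -0.001 -0.001] cm after-turn axes [-0.   -0.06 -0.81] F [ 7.1  1.2 -4.3] open 2.46
[ 0.37 -1.28 -0.12]
```

View pics/s16.png

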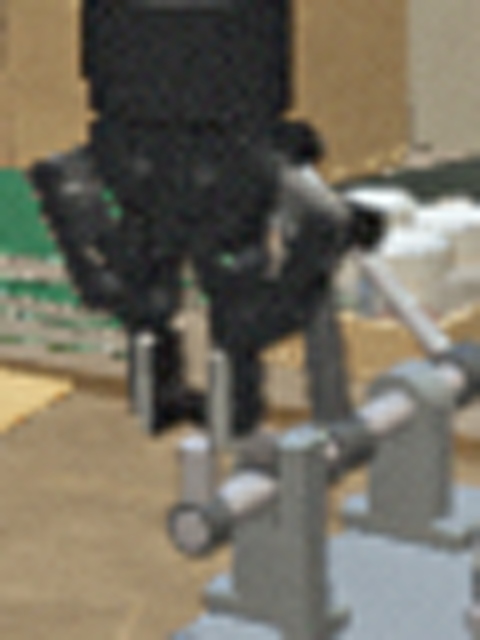

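```bash
python3 -m inch '[{"delta_pos":[-0.66,0.05,-0.65],"rotation":[0,0,0]},{"delta_pos":[-0.75,0,-0.54],"rotation":[0,0,0]},{"delta_pos":[-0.83,0,-0.43],"rotation":[0,0,0]},{"delta_pos":[0,0,0],"rotation":[0,0,0]}]'
python3 -m inch '[{"delta_pos":[-0.88,0,-0.3],"rotation":[0,0,0]},{"delta_pos":[-0.91,0,-0.16],"rotation":[0,0,0]},{"delta_pos":[-0.93,0,-0.02],"rotation":[0,0,0]},{"delta_pos":[0,0,0],"rotation":[0,0,0]}]'
python3 - <<'E'
from h import *
need(W(75.3,67+62*np.cos(1.86),73.3+62*np.sin(1.86)),yaw)
s=camera("side");crop(s,230,140,310,240,6,"s17.png")
E
```

```text
time_s: 15.2
eef_pos: [0.5605, 0.189, 0.1304]
eef_rot: [0.0, 0.737, 0.676, 0.002]
wrist_force: [5.1, 3.5, -0.3]
opening: 0.283
time_s: 15.6
eef_pos: [0.5587, 0.1626, 0.1375]
eef_rot: [0.001, 0.737, 0.676, 0.002]
wrist_force: [-1.5, 4.0, 14.8]
opening: 0.249
t 15.6 pos [0.5587 0.1626 0.1375] cm now-axes [-1.59 -0.1   0.47] rv [ 0.004 -0.003 -0.001] cm after-turn axes [-1.59 -0.1   0.48] F [-1.5  4.  14.8] open 2.13
```

View pics/s17.png

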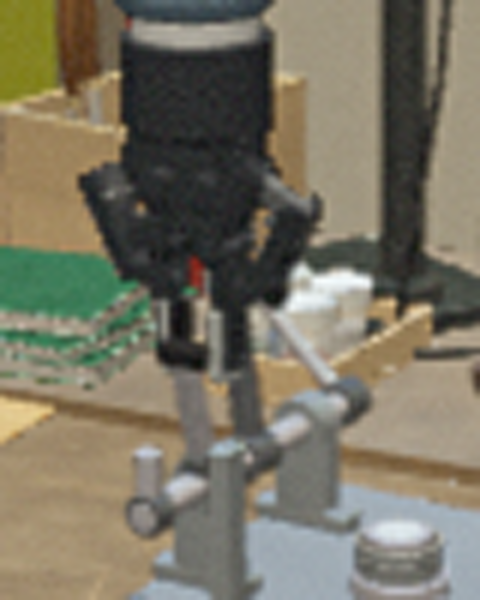

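```bash
python3 -m inch '[{"delta_pos":[0,0,-0.2],"rotation":[0,0,0]},{"delta_pos":[0,0,-0.1],"rotation":[0,0,0]},{"delta_pos":[0,0,0],"rotation":[0,0,0]}]'
```

```text
time_s: 15.95
eef_pos: [0.5581, 0.1623, 0.1379]
eef_rot: [0.001, 0.737, 0.676, 0.001]
wrist_force: [5.2, 2.0, 2.2]
opening: 0.246
```

```bash
python3 - <<'E'
from h import *
s=camera("side");crop(s,245,180,285,230,12,"s18.png")
E
```

```text
(no output)
```

View pics/s18.png

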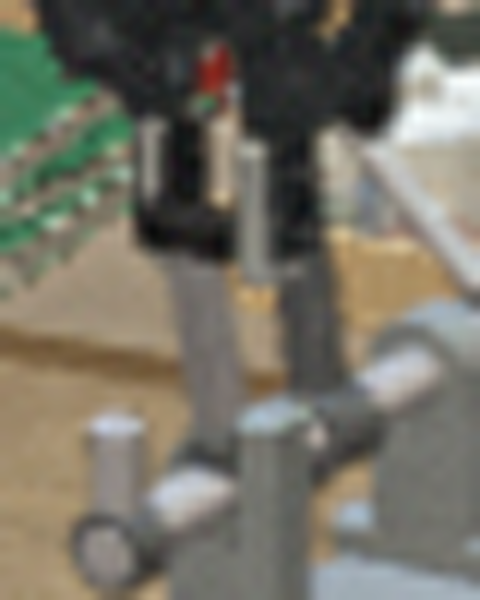

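```bash
python3 -m inch '[{"delta_pos":[0,0,0],"rotation":[0,0,0]},{"delta_pos":[0,0,0],"rotation":[0,0,0]},{"delta_pos":[0,0,0],"rotation":[0,0,0]},{"delta_pos":[0,0,-1],"rotation":[0,0,0]},{"delta_pos":[0,0,-2],"rotation":[0,0,0]},{"delta_pos":[0,0,-2],"rotation":[0,0,0]},{"delta_pos":[0,0,0],"rotation":[0,0,0]}]' 5.0
python3 - <<'E'
from h import *
need(W(75.3,67,150),yaw)
s=camera("side");crop(s,240,170,300,230,10,"s19.png")
t=camera("top");crop(t,235,155,355,275,5,"t19.png")
for f in (1.2,1.4,1.57): print(f,proj(s,W(75.3,67+62*np.cos(f),92+62*np.sin(f))))
E
```

```text
time_s: 16.7
eef_pos: [0.5591, 0.162, 0.191]
eef_rot: [0.002, 0.737, 0.676, 0.002]
wrist_force: [0.4, 0.0, 0.1]
opening: 0.584
t 16.7 pos [0.5591 0.162  0.191 ] cm now-axes [ 0.24 -0.18  4.1 ] rv [ 0.006 -0.001  0.   ] cm after-turn axes [ 0.24 -0.15  4.1 ] F [0.4 0.  0.1] open 4.99
1.2 [[258.74829139 200.11955173]]
1.4 [[260.97031714 197.91917925]]
1.57 [[262.91609839 196.64447738]]
```

View pics/s19.png

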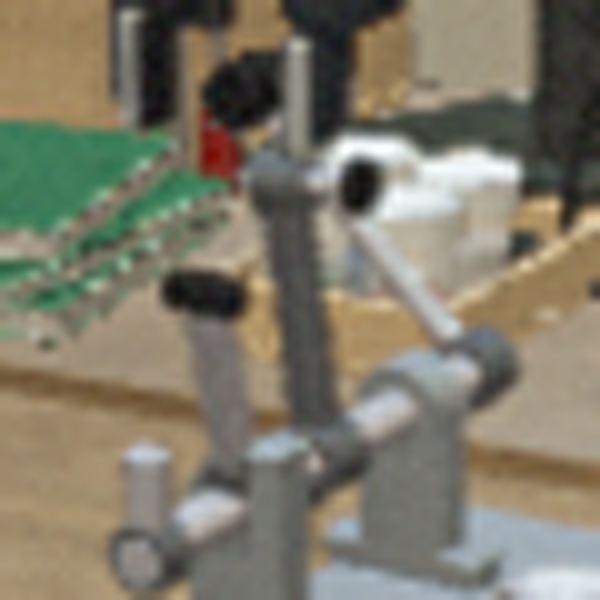

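View pics/t19.png

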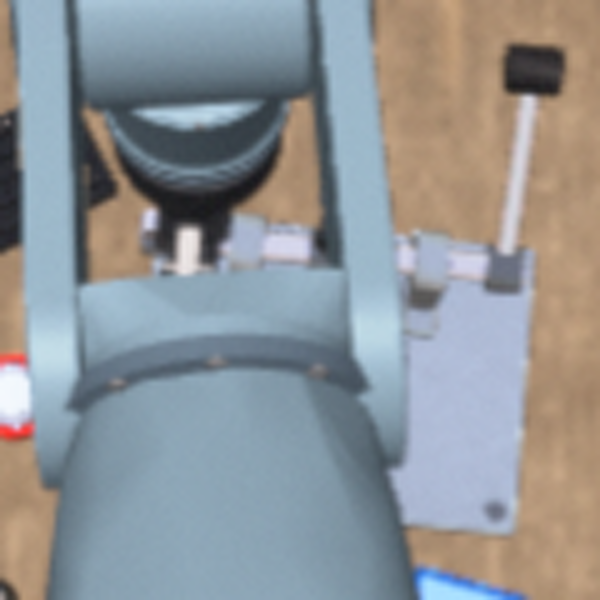

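```bash
python3 -m inch '[{"delta_pos":[2,-0.1,0],"rotation":[0,0,0]},{"delta_pos":[2.4,0,0],"rotation":[0,0,0]},{"delta_pos":[0,0,0],"rotation":[0,0,0]},{"delta_pos":[0,0,0],"rotation":[0,0,0]},{"delta_pos":[0,0,0],"rotation":[0,0,0]},{"delta_pos":[0,0,2.5],"rotation":[0,0,0]},{"delta_pos":[0,0,2.6],"rotation":[0,0,0]},{"delta_pos":[0,0,0],"rotation":[0,0,0]},{"delta_pos":[0,0,0],"rotation":[0,0,0]}]' 0
python3 - <<'E'
from h import *
need(W(75.3,68,140),yaw)
s=camera("side");crop(s,240,170,300,230,10,"s20.png")
E
```

```text
time_s: 17.7
eef_pos: [0.5596, 0.205, 0.1361]
eef_rot: [-0.0, 0.737, 0.676, -0.001]
wrist_force: [-0.1, 0.4, 0.2]
opening: 0.001
t 17.7 pos [0.5596 0.205  0.1361] cm now-axes [-3.95  0.17 -0.39] rv [-0.001  0.    -0.001] cm after-turn axes [-3.95  0.16 -0.39] F [-0.1  0.4  0.2] open 0.01
```

View pics/s20.png

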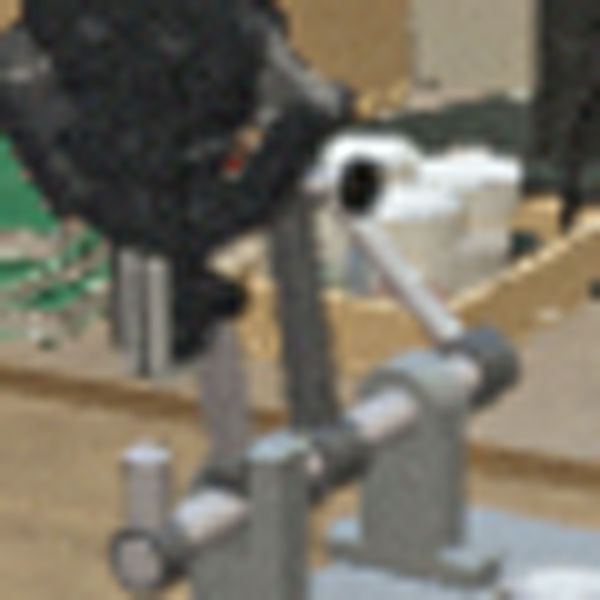

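```bash
python3 -m inch '[{"delta_pos":[-0.7,0.15,-0.2],"rotation":[0,0,0]},{"delta_pos":[-0.7,0,0],"rotation":[0,0,0]},{"delta_pos":[-0.6,0,0],"rotation":[0,0,0]},{"delta_pos":[0,0,0],"rotation":[0,0,0]}]'
python3 -m inch '[{"delta_pos":[-0.6,0,0],"rotation":[0,0,0]},{"delta_pos":[-0.6,0,0],"rotation":[0,0,0]},{"delta_pos":[-0.4,0,0],"rotation":[0,0,0]},{"delta_pos":[0,0,0],"rotation":[0,0,0]}]'
python3 - <<'E'
from h import *
need(W(75.3,68,140),yaw)
s=camera("side");crop(s,240,170,300,230,10,"s21.png")
E
```

```text
time_s: 18.15
eef_pos: [0.5599, 0.1846, 0.1388]
eef_rot: [0.0, 0.737, 0.676, 0.0]
wrist_force: [-0.4, 0.6, -0.1]
opening: -0.004
time_s: 18.55
eef_pos: [0.5581, 0.169, 0.1381]
eef_rot: [-0.0, 0.737, 0.676, -0.0]
wrist_force: [-1.2, 0.8, -0.0]
opening: -0.003
t 18.55 pos [0.5581 0.169  0.1381] cm now-axes [-0.35  0.   -0.19] rv [-0.     0.    -0.001] cm after-turn axes [-0.35  0.   -0.19] F [-1.2  0.8 -0. ] open -0.02
```

View pics/s21.png

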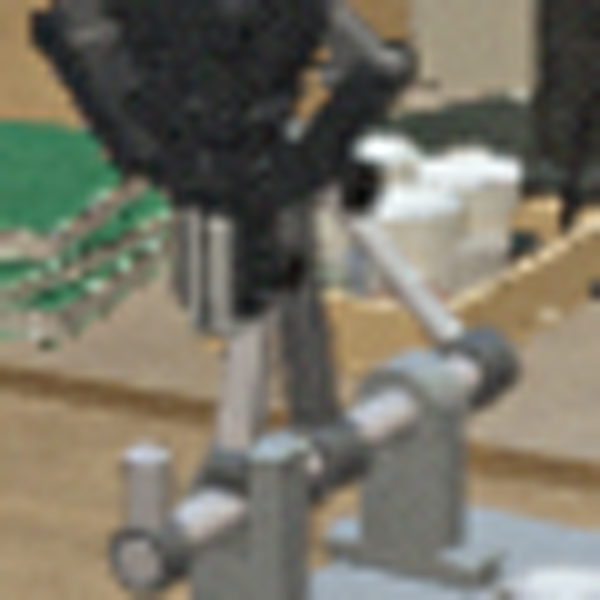

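```bash
python3 -m inch '[{"delta_pos":[-0.3,0,0],"rotation":[0,0,0]},{"delta_pos":[0,0,0],"rotation":[0,0,0]}]'; python3 -m inch '[{"delta_pos":[-0.3,0,0],"rotation":[0,0,0]},{"delta_pos":[0,0,0],"rotation":[0,0,0]}]'
```

```text
time_s: 18.8
eef_pos: [0.5579, 0.1665, 0.1381]
eef_rot: [-0.0, 0.737, 0.676, -0.0]
wrist_force: [0.2, -0.6, 0.7]
opening: 0.001
time_s: 19.0
eef_pos: [0.5577, 0.1637, 0.1382]
eef_rot: [-0.0, 0.737, 0.676, 0.0]
wrist_force: [-0.2, 1.0, 0.0]
opening: 0.002
```

```bash
python3 -m inch '[{"delta_pos":[1.5,0,0],"rotation":[0,0,0]},{"delta_pos":[3,0,-1],"rotation":[0,0,0]},{"delta_pos":[0,0,-4],"rotation":[0,0,0]},{"delta_pos":[0,0,-4],"rotation":[0,0,0]},{"delta_pos":[0,0,-3],"rotation":[0,0,0]},{"delta_pos":[0,0,0],"rotation":[0,0,0]}]'
python3 - <<'E'
from h import *
need(W(176,-95,250),yaw+np.pi/2); print(get_obs()["q"].round(2))
s=camera("side");crop(s,230,160,320,240,8,"s22.png")
t=camera("top"); crop(t,235,155,355,275,5,"t22.png")
E
```

```text
time_s: 19.6
eef_pos: [0.5644, 0.2102, 0.2643]
eef_rot: [0.003, 0.737, 0.676, 0.004]
wrist_force: [0.4, 0.2, -0.1]
opening: 0.002
t 19.6 pos [0.5644 0.2102 0.2643] cm now-axes [-20.82   9.77   1.48] rv [ 0.009  0.006 -1.57 ] cm after-turn axes [ -9.8  -20.81   1.43] F [ 0.4  0.2 -0.1] open 0.01
[ 0.16  0.21  1.51 -0.    1.42  0.24]
```

View pics/s22.png

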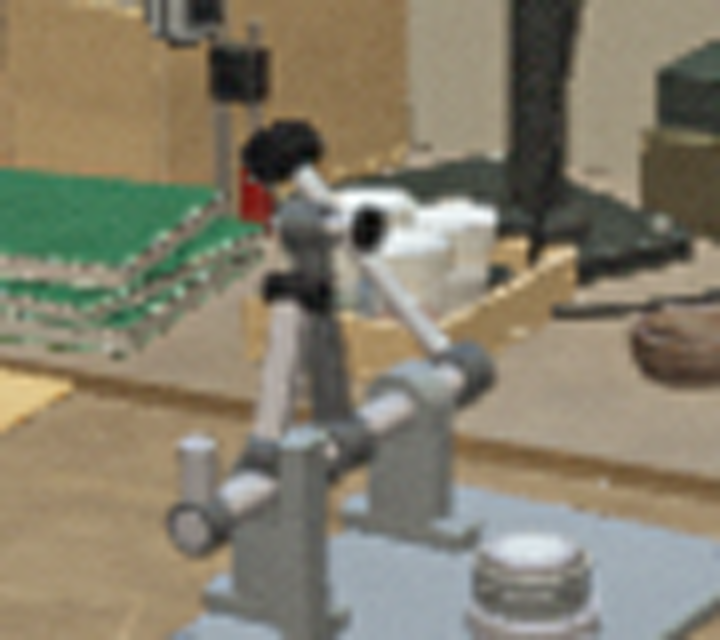

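View pics/t22.png

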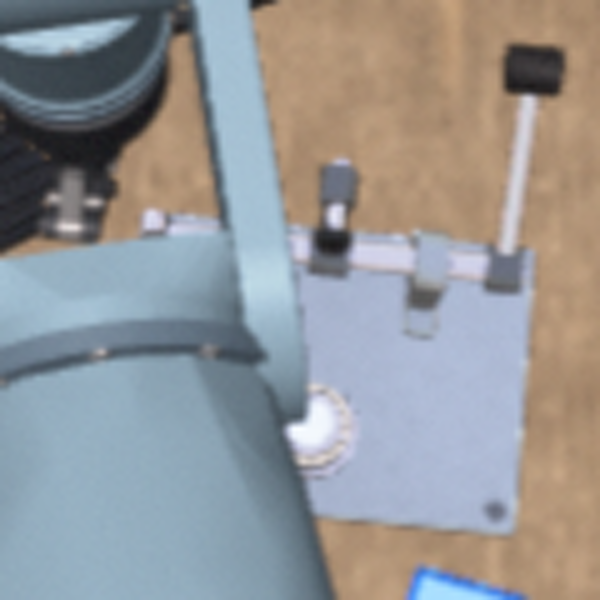

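```bash
python3 -m inch '[{"delta_pos":[0,0,0],"rotation":[0,0,-0.143]},{"delta_pos":[0,0,0],"rotation":[0,0,-0.143]},{"delta_pos":[0,0,0],"rotation":[0,0,-0.143]},{"delta_pos":[0,0,0],"rotation":[0,0,-0.143]},{"delta_pos":[0,0,0],"rotation":[0,0,-0.143]},{"delta_pos":[0,0,0],"rotation":[0,0,-0.143]},{"delta_pos":[0,0,0],"rotation":[0,0,-0.143]},{"delta_pos":[0,0,0],"rotation":[0,0,-0.143]},{"delta_pos":[0,0,0],"rotation":[0,0,-0.143]},{"delta_pos":[0,0,0],"rotation":[0,0,-0.143]}]' 5.2
python3 -m inch '[{"delta_pos":[0,0,0],"rotation":[0,0,-0.141]},{"delta_pos":[0,0,0],"rotation":[0,0,0]}]'
python3 - <<'E'
from h import *
t=camera("top"); p=plane(t,(341.3,168.3),.157); print(p, R.from_euler('z',-yaw).apply(p-[SEAT[0],SEAT[1],0])*1000, W(176,-95,153.6))
need(W(176,-95,250),yaw+np.pi/2)
E
```

```text
time_s: 20.7
eef_pos: [0.5606, 0.2088, 0.256]
eef_rot: [-0.002, 0.11, 0.994, -0.001]
wrist_force: [-0.3, 0.4, 1.1]
opening: 0.609
time_s: 20.9
eef_pos: [0.5607, 0.2087, 0.2562]
eef_rot: [-0.002, 0.042, 0.999, -0.0]
wrist_force: [-0.2, -0.7, 0.3]
opening: 0.606
[ 0.64432886 -0.00577516  0.157     ] [176.15666438 -95.19617451 157.        ] [ 0.64418962 -0.00556626  0.1536    ]
t 20.95 pos [0.5608 0.2087 0.2565] cm now-axes [-10.2  -20.6    0.64] rv [-0.001 -0.003 -0.003] cm after-turn axes [-10.15 -20.63   0.65] F [-0.1 -0.2 -0.2] open 5.2
```

```bash
python3 -m inch '[{"delta_pos":[-2,-4.1,0],"rotation":[0,0,0]},{"delta_pos":[-2,-4.1,0],"rotation":[0,0,0]},{"delta_pos":[-2,-4.1,0],"rotation":[0,0,0]},{"delta_pos":[-2,-4.1,0],"rotation":[0,0,0]},{"delta_pos":[-2.2,-4.2,0],"rotation":[0,0,0]},{"delta_pos":[0,0,2],"rotation":[0,0,0]},{"delta_pos":[0,0,2],"rotation":[0,0,0]},{"delta_pos":[0,0,0],"rotation":[0,0,0]},{"delta_pos":[0,0,0],"rotation":[0,0,0]},{"delta_pos":[0,0,0],"rotation":[0,0,0]}]'
python3 - <<'E'
from h import *
need(W(176,-95,132),yaw+np.pi/2)
s=camera("side");crop(s,240,120,310,220,6,"s23.png")
E
```

```text
time_s: 21.95
eef_pos: [0.6462, -0.0051, 0.2194]
eef_rot: [0.001, 0.043, 0.999, -0.0]
wrist_force: [1.2, 0.4, 0.6]
opening: 0.61
t 21.95 pos [ 0.6462 -0.0051  0.2194] cm now-axes [ 0.21 -0.06  8.74] rv [-0.     0.002 -0.   ] cm after-turn axes [ 0.19 -0.07  8.74] F [1.2 0.4 0.6] open 5.21
```

View pics/s23.png

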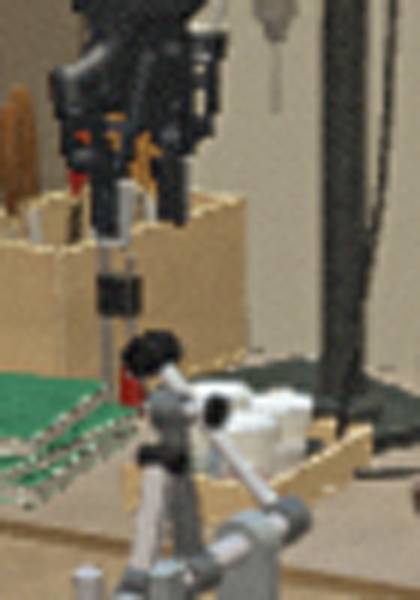

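```bash
python3 -m inch '[{"delta_pos":[0.2,-0.05,2.5],"rotation":[0,0,0]},{"delta_pos":[0,0,2.5],"rotation":[0,0,0]},{"delta_pos":[0,0,0],"rotation":[0,0,0]},{"delta_pos":[0,0,0],"rotation":[0,0,0]}]'
python3 - <<'E'
from h import *
need(W(176,-95,132),yaw+np.pi/2)
s=camera("side");crop(s,240,140,300,200,10,"s24.png")
E
```

```text
time_s: 22.4
eef_pos: [0.6439, -0.0055, 0.1692]
eef_rot: [0.0, 0.043, 0.999, -0.0]
wrist_force: [1.1, 0.6, 0.5]
opening: 0.611
t 22.4 pos [ 0.6439 -0.0055  0.1692] cm now-axes [-0.03 -0.    3.72] rv [-0.  0.  0.] cm after-turn axes [-0.03 -0.    3.72] F [1.1 0.6 0.5] open 5.22
```

View pics/s24.png

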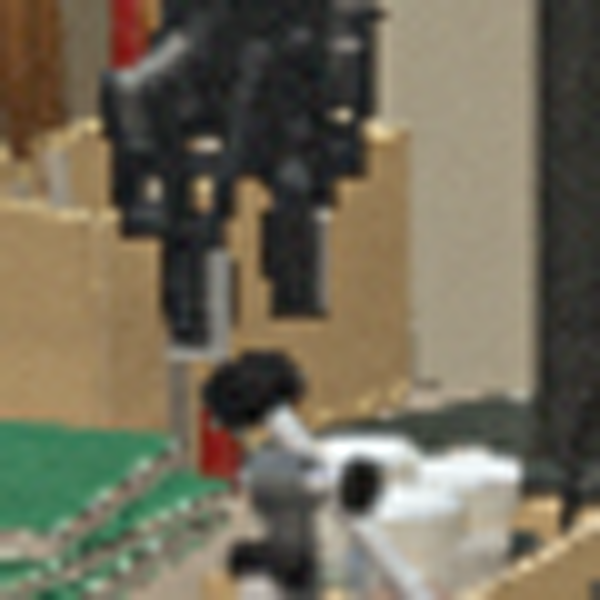

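```bash
python3 - <<'E'
from h import *
s=camera("side"); c=lambda p:((p-[240,140]+.5)*10).round()
print(c(proj(s,W(176,-95,153.6))),c(proj(s,W(176,-80,153.6))),c(proj(s,W(176,-110,153.6))),c(proj(s,get_obs()["eef_pos"])),c(proj(s,W(176,-95+26,172))),c(proj(s,W(176,-95-26,172))))
E
```

```text
[[250. 389.]] [[225. 400.]] [[274. 378.]] [[248. 340.]] [[206. 355.]] [[291. 317.]]
```

```bash
python3 -m inch '[{"delta_pos":[0,0,1.2],"rotation":[0,0,0]},{"delta_pos":[0,0,1],"rotation":[0,0,0]},{"delta_pos":[0,0,0],"rotation":[0,0,0]}]'; python3 -m inch '[{"delta_pos":[0,0,1],"rotation":[0,0,0]},{"delta_pos":[0,0,0.5],"rotation":[0,0,0]},{"delta_pos":[0,0,0],"rotation":[0,0,0]},{"delta_pos":[0,0,0],"rotation":[0,0,0]}]'
python3 - <<'E'
from h import *
need(W(176,-95,132),yaw+np.pi/2)
s=camera("side");crop(s,240,140,300,200,10,"s25.png")
E
```

```text
time_s: 22.8
eef_pos: [0.6423, -0.0055, 0.144]
eef_rot: [-0.002, 0.043, 0.999, 0.0]
wrist_force: [-1.0, -0.3, 0.4]
opening: 0.61
time_s: 23.2
eef_pos: [0.6435, -0.0058, 0.1311]
eef_rot: [-0.0, 0.043, 0.999, 0.0]
wrist_force: [0.2, -0.3, -0.3]
opening: 0.611
t 23.2 pos [ 0.6435 -0.0058  0.1311] cm now-axes [-0.06  0.03 -0.09] rv [ 0. -0.  0.] cm after-turn axes [-0.06  0.03 -0.09] F [ 0.2 -0.3 -0.3] open 5.21
```

View pics/s25.png

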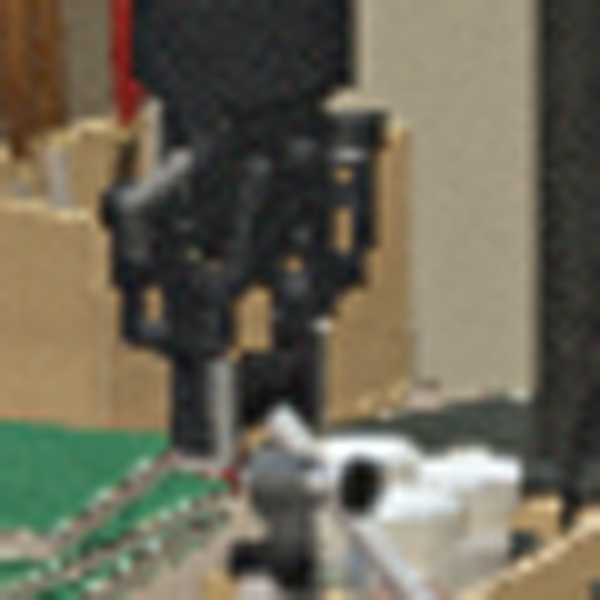

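Good straddle. Close on the handle.

```bash
python3 -m inch '[{"delta_pos":[0,0,0],"rotation":[0,0,0]},{"delta_pos":[0,0,0],"rotation":[0,0,0]},{"delta_pos":[0,0,0],"rotation":[0,0,0]},{"delta_pos":[0,0,0],"rotation":[0,0,0]},{"delta_pos":[0,0,0],"rotation":[0,0,0]}]' 1.5
python3 - <<'E'
import numpy as np
p=np.arange(-.8,.95,.1)
x=90-120*np.sin(p);z=70+120*np.cos(p)
for a,b,c in zip(p[1:]+.8,np.diff(x),np.diff(z)):print(round(a,2),round(-b/10,2),round(-c/10,2))
E
```

```text
time_s: 23.75
eef_pos: [0.6439, -0.0078, 0.1322]
eef_rot: [0.0, 0.043, 0.999, -0.001]
wrist_force: [-1.8, -5.1, 2.1]
opening: 0.345
0.1 0.88 -0.82
0.2 0.95 -0.73
0.3 1.02 -0.63
0.4 1.08 -0.52
0.5 1.13 -0.41
0.6 1.16 -0.3
0.7 1.19 -0.18
0.8 1.2 -0.06
0.9 1.2 0.06
1.0 1.19 0.18
1.1 1.16 0.3
1.2 1.13 0.41
1.3 1.08 0.52
1.4 1.02 0.63
1.5 0.95 0.73
1.6 0.88 0.82
1.7 0.79 0.9
```

```bash
python3 -m inch '[{"delta_pos":[0.88,0,-0.82],"rotation":[0,0,0]},{"delta_pos":[0.95,0,-0.73],"rotation":[0,0,0]},{"delta_pos":[0,0,0],"rotation":[0,0,0]}]'
python3 - <<'E'
from h import *
p=-.6;need(W(90-120*np.sin(p),-95,70+120*np.cos(p)-21.5),yaw+np.pi/2)
E
```

```text
time_s: 24.05
eef_pos: [0.6253, -0.0061, 0.148]
eef_rot: [0.001, 0.043, 0.999, -0.002]
wrist_force: [1.2, -6.4, -1.1]
opening: 0.338
t 24.05 pos [ 0.6253 -0.0061  0.148 ] cm now-axes [-0.06  0.22  0.04] rv [-0.003  0.002 -0.001] cm after-turn axes [-0.06  0.22  0.04] F [ 1.2 -6.4 -1.1] open 2.89
```

```bash
python3 -m inch '[{"delta_pos":[1.02,-0.1,-0.63],"rotation":[0,0,0]},{"delta_pos":[1.08,0,-0.52],"rotation":[0,0,0]},{"delta_pos":[1.13,0,-0.41],"rotation":[0,0,0]},{"delta_pos":[0,0,0],"rotation":[0,0,0]}]'
python3 - <<'E'
from h import *
p=-.3;need(W(90-120*np.sin(p),-95,70+120*np.cos(p)-21.5),yaw+np.pi/2)
s=camera("side");crop(s,240,140,310,220,7,"s26.png")
E
```

```text
time_s: 24.45
eef_pos: [0.5924, -0.0033, 0.1636]
eef_rot: [0.001, 0.043, 0.999, -0.001]
wrist_force: [2.0, -5.8, -0.5]
opening: 0.342
t 24.45 pos [ 0.5924 -0.0033  0.1636] cm now-axes [-0.13  0.22  0.05] rv [-0.002  0.001  0.   ] cm after-turn axes [-0.13  0.22  0.05] F [ 2.  -5.8 -0.5] open 2.92
```

View pics/s26.png

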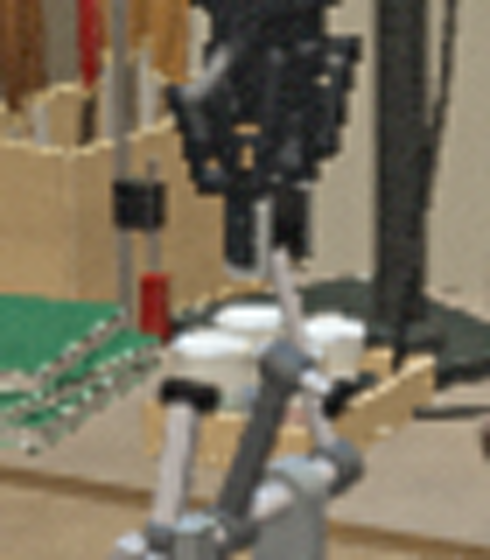

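```bash
python3 -m inch '[{"delta_pos":[1.1,-0.05,-0.3],"rotation":[0,0,0]},{"delta_pos":[1.15,0,-0.18],"rotation":[0,0,0]},{"delta_pos":[1.2,0,-0.06],"rotation":[0,0,0]},{"delta_pos":[1.2,0,0.06],"rotation":[0,0,0]},{"delta_pos":[0,0,0],"rotation":[0,0,0]}]'
python3 - <<'E'
from h import *
p=.1;need(W(90-120*np.sin(p),-95,70+120*np.cos(p)-21.5),yaw+np.pi/2)
E
python3 -m inch '[{"delta_pos":[1.19,0,0.18],"rotation":[0,0,0]},{"delta_pos":[1.16,0,0.3],"rotation":[0,0,0]},{"delta_pos":[1.13,0,0.41],"rotation":[0,0,0]},{"delta_pos":[0,0,0],"rotation":[0,0,0]}]'
python3 - <<'E'
from h import *
p=.4;need(W(90-120*np.sin(p),-95,70+120*np.cos(p)-21.5),yaw+np.pi/2)
s=camera("side");crop(s,240,140,310,240,6,"s27.png")
E
```

```text
time_s: 25.0
eef_pos: [0.5455, 0.0008, 0.168]
eef_rot: [0.0, 0.043, 0.999, -0.001]
wrist_force: [1.7, -4.9, -0.7]
opening: 0.343
t 25.0 pos [0.5455 0.0008 0.168 ] cm now-axes [-0.08  0.21  0.01] rv [-0.001  0.001  0.   ] cm after-turn axes [-0.08  0.21  0.01] F [ 1.7 -4.9 -0.7] open 2.93
time_s: 25.4
eef_pos: [0.511, 0.0038, 0.1589]
eef_rot: [0.0, 0.043, 0.999, -0.001]
wrist_force: [0.8, -4.0, 5.2]
opening: 0.349
t 25.4 pos [0.511  0.0038 0.1589] cm now-axes [-0.08  0.21 -0.01] rv [-0.001  0.     0.   ] cm after-turn axes [-0.08  0.21 -0.01] F [ 0.8 -4.   5.2] open 2.98
```

View pics/s27.png

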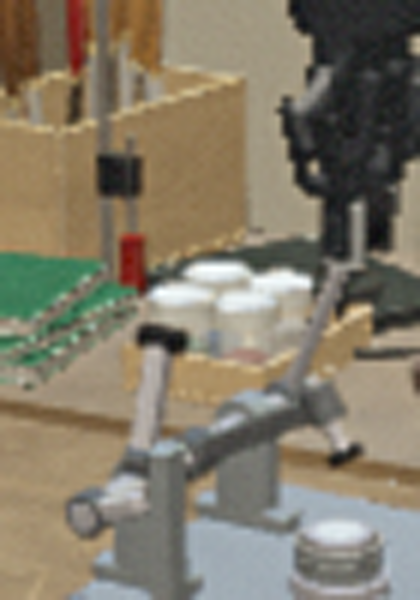

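```bash
python3 -m inch '[{"delta_pos":[1.08,0,0.52],"rotation":[0,0,0]},{"delta_pos":[1.02,0,0.63],"rotation":[0,0,0]},{"delta_pos":[0,0,0],"rotation":[0,0,0]}]'
python3 -m inch '[{"delta_pos":[0.92,0,0.76],"rotation":[0,0,0]},{"delta_pos":[0.85,0,0.85],"rotation":[0,0,0]},{"delta_pos":[0,0,0],"rotation":[0,0,0]}]'
python3 - <<'E'
from h import *
p=.8;need(W(90-120*np.sin(p),-95,70+120*np.cos(p)-21.5),yaw+np.pi/2)
s=camera("side");crop(s,250,150,330,250,6,"s28.png")
E
```

```text
time_s: 25.75
eef_pos: [0.4899, 0.0056, 0.1471]
eef_rot: [-0.0, 0.043, 0.999, -0.001]
wrist_force: [-1.5, -5.0, 7.5]
opening: 0.345
time_s: 26.05
eef_pos: [0.4713, 0.0072, 0.1309]
eef_rot: [-0.002, 0.043, 0.999, -0.001]
wrist_force: [-9.3, -4.5, 15.0]
opening: 0.341
t 26.05 pos [0.4713 0.0072 0.1309] cm now-axes [-0.13  0.21 -0.12] rv [-0.001 -0.003  0.001] cm after-turn axes [-0.13  0.22 -0.12] F [-9.3 -4.5 15. ] open 2.91
```

View pics/s28.png

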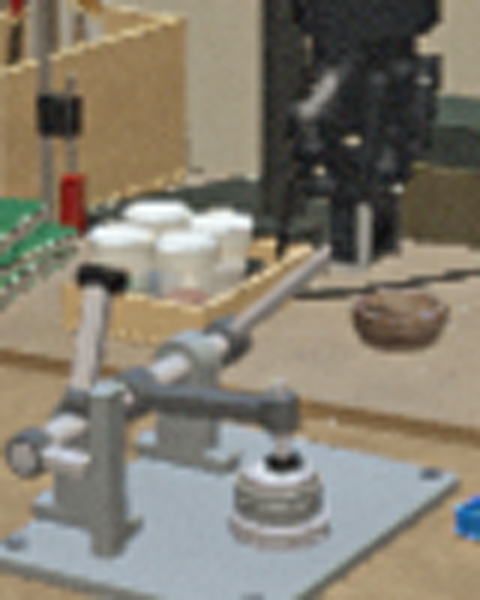

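```bash
python3 -m inch '[{"delta_pos":[0.3,0,0.33],"rotation":[0,0,0]},{"delta_pos":[0,0,0],"rotation":[0,0,0]}]'
python3 -m inch '[{"delta_pos":[0.3,0,0.35],"rotation":[0,0,0]},{"delta_pos":[0,0,0],"rotation":[0,0,0]}]'
python3 - <<'E'
from h import *
p=.9;need(W(90-120*np.sin(p),-95,70+120*np.cos(p)-21.5),yaw+np.pi/2)
E
```

```text
time_s: 26.3
eef_pos: [0.4691, 0.0073, 0.1285]
eef_rot: [-0.001, 0.043, 0.999, -0.001]
wrist_force: [-10.0, -4.8, 16.1]
opening: 0.342
time_s: 26.5
eef_pos: [0.4662, 0.0076, 0.1251]
eef_rot: [-0.001, 0.043, 0.999, -0.001]
wrist_force: [-8.6, -4.5, 16.6]
opening: 0.341
t 26.5 pos [0.4662 0.0076 0.1251] cm now-axes [0.16 0.22 0.2 ] rv [-0.001 -0.002  0.001] cm after-turn axes [0.16 0.22 0.2 ] F [-8.6 -4.5 16.6] open 2.92
```

```bash
python3 -m inch '[{"delta_pos":[0.3,0,0.15],"rotation":[0,0,0]},{"delta_pos":[0,0,0],"rotation":[0,0,0]}]'
python3 -m inch '[{"delta_pos":[0.2,0,0.2],"rotation":[0,0,0]},{"delta_pos":[0,0,0],"rotation":[0,0,0]}]'
python3 - <<'E'
from h import *
p=.9;need(W(90-120*np.sin(p),-95,70+120*np.cos(p)-21.5),yaw+np.pi/2)
E
```

```text
time_s: 26.7
eef_pos: [0.4653, 0.0077, 0.1241]
eef_rot: [0.001, 0.043, 0.999, -0.001]
wrist_force: [-0.5, -3.3, 11.0]
opening: 0.343
time_s: 26.9
eef_pos: [0.4644, 0.0078, 0.123]
eef_rot: [0.002, 0.043, 0.999, -0.001]
wrist_force: [-0.4, -3.7, 14.4]
opening: 0.336
t 26.9 pos [0.4644 0.0078 0.123 ] cm now-axes [-0.02  0.21 -0.01] rv [-0.001  0.005  0.   ] cm after-turn axes [-0.02  0.21 -0.01] F [-0.4 -3.7 14.4] open 2.87
```

```bash
python3 -m inch '[{"delta_pos":[0.15,0,0.15],"rotation":[0,0,0]},{"delta_pos":[0,0,0],"rotation":[0,0,0]}]'
python3 -m inch '[{"delta_pos":[0.15,0,0.15],"rotation":[0,0,0]},{"delta_pos":[0,0,0],"rotation":[0,0,0]}]'
python3 - <<'E'
from h import *
p=.9;need(W(90-120*np.sin(p),-95,70+120*np.cos(p)-21.5),yaw+np.pi/2)
s=camera("side");crop(s,250,150,330,250,6,"s29.png")
t=camera("top");crop(t,235,155,355,275,5,"t29.png")
E
```

```text
time_s: 27.1
eef_pos: [0.4645, 0.0077, 0.1228]
eef_rot: [0.004, 0.043, 0.999, -0.001]
wrist_force: [0.9, -3.5, 20.6]
opening: 0.34
time_s: 27.3
eef_pos: [0.4646, 0.0076, 0.1227]
eef_rot: [0.006, 0.043, 0.999, -0.001]
wrist_force: [0.6, -1.9, 26.9]
opening: 0.343
t 27.3 pos [0.4646 0.0076 0.1227] cm now-axes [-0.01  0.23 -0.04] rv [-0.001  0.012  0.   ] cm after-turn axes [-0.01  0.23 -0.04] F [ 0.6 -1.9 26.9] open 2.93
```

View pics/s29.png

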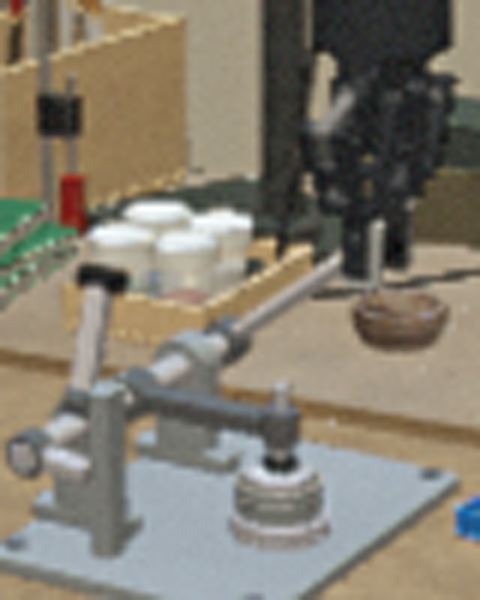

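```bash
python3 -m inch '[{"delta_pos":[0,0,-0.1],"rotation":[0,0,0]},{"delta_pos":[0,0,0],"rotation":[0,0,0]},{"delta_pos":[0,0,0],"rotation":[0,0,0]},{"delta_pos":[0,0,0],"rotation":[0,0,0]},{"delta_pos":[0,0,0],"rotation":[0,0,0]}]'
python3 - <<'E'
from h import *
s=camera("side");crop(s,180,170,350,290,4,"s30.png");print(get_obs()["time_s"],get_obs()["wrist_force"])
E
```

```text
time_s: 27.9
eef_pos: [0.4645, 0.0077, 0.1229]
eef_rot: [0.006, 0.043, 0.999, -0.001]
wrist_force: [4.7, -3.0, 17.9]
opening: 0.34
27.95 [ 4.91946821 -1.84444228 19.51813625]
```

View pics/s30.png

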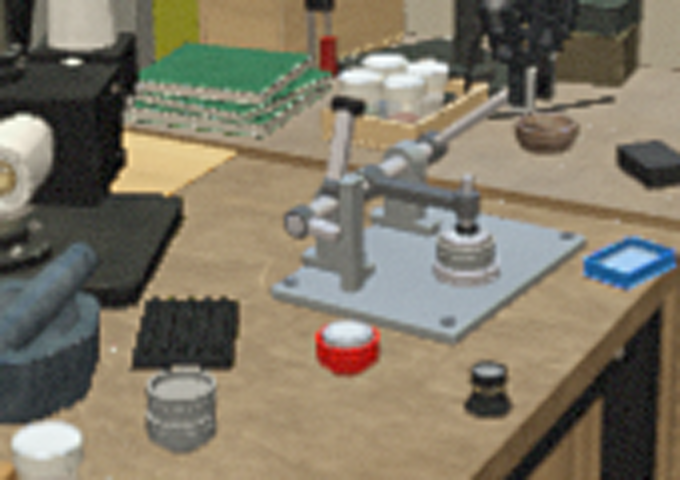

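```bash
python3 -c "
from bench import hand_in; print(hand_in())"
```

```text
the job is handed in; nothing more can be done
None
```

The job is done and handed in at about 28 s, well inside the 58 s limit, with the gripper still holding the lever down at its stop.

- **Cup:** I lifted the top grey cup off the pile, seated it upright in the press ring and let go of it. The red look-alike was left alone.
- **Catch:** My pinch slipped off the catch grip just short of upright. I finished the flip by pushing the grip with closed fingers, to about 1.88 rad by my estimate. The pictures show it past upright, and the lever then turned freely.
- **Lever:** I pinched the handle and pulled it along its arc to the front until it stopped.

**Last checks:** the tool stopped moving while its push rose to 27 N. I eased it to about 18 N along the lever's arc, and the position stayed within 0.2 mm. The last side picture shows:
- the clamp arm level and the pad on the watch case, with the cup in the ring;
- the other two cups still nested, and everything else on the bench in view looking unmoved.

**Disagreements:** the side camera placed the press about 1 to 2 pixels off from the top camera, so I used the top view for position. On the lever, the tool sat about 2 mm to one side of its computed position, with 2 to 6 N of side force. The pad's own clamping force was not measured; I only saw it pressed in.

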